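# Roll a hexagonal table leg to its striped flat and clamp it in the drilling stop

### The arm

A 6-joint arm with a two-finger parallel gripper is mounted at the origin on the work surface. World frame = base frame: x ahead of the robot, y to its left, z up, the work surface at z = 0. Lengths are in m, angles in degrees, forces in N, time in s.
With the tool pointing down it reaches from about 0.275 to 0.725 m from the base axis. Payload 15.9 kg.
Tool frame: the origin (TCP) lies at the very end of the fingers, on their centre line; the grasp point (between the pads) lies 19 mm behind it; z points along the fingers, y is the direction in which the jaws open and shut (so a half turn about z gives the same grasp; the last joint's range is limited). The gripper opens to 85 mm and grips with 20 to 120 N. Pads are 22 mm wide; open, the fingers measure 114 mm over their backs; the gripper's body (76 mm by 85 mm) begins 54 mm behind the grasp point. The pads swing forward as they close: fully open they stand 13 mm farther back than shut.
Start: joints at [-71.047, 12.198, -1.971, 75.831, 0, 90], TCP at [0.162, -0.473, 0.195] pointing down, gripper open.
Joint ranges: [-170.91, 170.91], [-42.67, 98.43], [-65.05, 77.54], [-120.47, 116.71], [-90, 82.35], [-180, 180]. Speed limits (degrees/s): [108.29, 108.29, 136.94, 147.25, 180, 180].

### API

Orientations are given as [roll, pitch, yaw] about the fixed x, y, z axes, in that order (R = Rz(yaw) Ry(pitch) Rx(roll)).
In Python, from plant import robot gives the robot as it stands.
- The arm moves only by the tool step_arm, never from a script. Its argument "plan" is a list that holds one entry, the list of rows, each a list of 7 numbers: the shift along the world's x, y, z scaled (see below), then the turn, a rotation vector about the world's x, y, z scaled (see below), then the opening, from -1 (shut) to 1 (fully open), so that 0 is half open. In form: [[[tx, ty, tz, ax, ay, az, jaw], ...]]. A call has 1 to 20 rows; each row is the pose to reach, as a shift and turn from the pose measured when the call began; what a row does not reach only later rows make up. The controller multiplies each number of a shift by 150 mm and each number of a turn by 90 degrees. A row lasts 1/12 s, in which the tool goes at most 41.7 mm and 7.16 degrees, less where a joint would pass 70% of its speed; a pose out of reach is approached as far as the arm can. A call with a number of a shift or a turn outside -1 to 1 is refused whole. A call with a gripper value outside its range is refused whole. The fingers move at their own pace and stop on an object; "force" is the grip in N (left out, the last holds). Time passes only in rows, so rows that repeat a pose let the fingers close. It gives the time, the measured TCP pose, the force and the opening at its end, in the units of the state.
- robot.get_state(): the state, without advancing time (a new reading comes with each control period).
- robot.camera(name): name is "side" or "top" or "wrist"; returns the picture (420x560x3 uint8, red, green, blue); there is no depth.
- robot.calibration(name): a dict with "camera_matrix" (3x3 intrinsics, pixels), "rvec" (rotation vector, rad) and "tvec" (3), from world to camera coordinates, as OpenCV has them; the wrist camera has in their place "T_tool_cam" (4x4, takes a point from camera to tool coordinates, whose origin is the TCP and whose axes are the flange's). Camera axes: x right, y down, z forward; pixel columns grow to the right and rows downward; lengths in m; the calibration is good to about 2 mm. A picture is of the moment at which its call begins: read the wrist's pose just before it. calibration takes no time and is no camera call.
- robot.finish_job(): hands the job in, once; it reports no verdict.
The state is a dict: "clock": time; "qpos": joint angles; "joint_velocities": joint speeds; "joint_torque": joint torques, N m; "ee_pos": TCP position; "ee_rot": TCP orientation; "contact_force": force on the tool from outside, world axes, zero at the start; "torque": the same for the moment, N m; "finger_gap": opening from 0.0 (shut) to 1.0 (fully open).
Only numpy, scipy, OpenCV 4.12 (cv2) and the standard library are available. Lean on these libraries where they do the work, as an engineer would, in place of code of your own. Each camera call takes 0.05 s, during which the arm holds its last target.

### The job

Set up the beech table leg with the yellow stripe for drilling: swing the blue-handled toggle clamp fully open, roll the leg over on the bench, without picking it up, until the flat with the yellow stripe faces straight up, and slide it fully home against both the long fence and the end stop. Then swing the clamp's handle back over centre so that the clamp stays locked down on the leg by itself. Leave everything else on the bench where it is.

Things in the scene. Friction and masses are not known exactly. Their poses are not given: they have to be found in the camera images.
- jig: Drilling stop, fixed to the bench. Origin: on the bench, at the foot of the fence face, midway along it. x along the fence, y from the leg's side into the fence, z up. Fence: upright aluminium face in the plane y = 0, x -110 to 110 mm, 32 mm high; plywood block of that height behind it to y = 110. End stop: bar 32 mm high, from the fence out to y = -70, its face at x = -90 mm looking to +x.
- home (a point): Where the leg's centre is when it is home against fence and end stop: jig x = 0, y = -29 mm, 25 mm above the bare bench. Axes as the jig's. The clamp stands on the block at jig x = 0, y = 30 to 80 mm, 45 mm wide.
- clamp_arm (a joint): Raise of the clamp's arm (rad), moved only by the handle. 0: shut, arm level over the leg's place, where it starts, on nothing (about 0.06 when shut on a leg). 1.62: fully open (end of travel), arm upright behind the fence face.
- clamp_spindle: Spring-loaded spindle with a rubber pad, 18 mm across, at the end of the clamp's arm. Origin on its axis, 20 mm above the pad's face when shut. Shut on nothing, the pad is over home, 42 mm above the bench, so a leg (50 mm high) cannot get in under it; shut on a leg it presses with about 10 N.
- clamp_grip (a point): Middle of the clamp handle's blue round grip, 21 mm across, ending 27 mm beyond. z axis along the handle to its end. Locked: upright, jig y, z = 54, 162 mm. Opens to +y and down, by (mm) 71, 162; 88, 159; 104, 151; 118, 138; 129, 123; 135, 106 to 136, 98 (open, 65 degrees over); shuts the same way. Dead centre: y = 62; from there to 54 it locks itself. Needs 1 to 4 N; stays open.
- leg: Loose beech leg, hexagonal: 50 mm across flats, 57.7 across corners, flats 28.9 wide, 180 long, black glide foot (40 mm across) at its -x end; 0.2 to 0.4 kg. Origin: its centre. x along the leg; z straight out of the flat with the yellow stripe. Lies on a flat before the fence, about along it, the stripe two flats from the top, away from the fence: two rolls towards the fence bring it up.
- leg_end (a point): Middle of the leg's +x end (steel insert; the yellow tape is turned down over this end, so it shows where the striped flat is). The end to push at for the end stop. Each roll moves the leg 28.9 mm. Its corner edges half-way up (25 mm) stand out 28.9 mm: lifting the rear one while going forward tips it over the front bottom edge, past 30 degrees it falls on the next flat; a level push slides it.
- done_leg: Bystander: a like leg, already drilled, with a green stripe. Origin at its centre. Leave alone.
- drill: Bystander: grey cordless drill standing on its battery, 205 mm high. Origin under its middle.
- screw_jar: Bystander: glass jar with a steel lid, 72 mm across, 85 mm high. Origin under its middle.
- tape_roll: Bystander: roll of yellow tape lying flat, 104 mm across, 25 mm high. Origin under its middle.
- try_square: Bystander: try square lying flat, dark wooden stock 110 mm, steel blade 150 mm. Origin under its stock.
- mallet: Bystander: rubber mallet lying on the bench, 260 mm long. Origin under its middle.
- pencil_pot: Bystander: steel beaker with pencils, 80 mm across, 165 mm high over all. Origin under its middle.

How it is judged:
By the outcome, as a careful person would: the job done as asked, in the order asked, and still so for the second after the job is handed in, with the robot touching nothing.
It also fails if it takes over 69 s, if anything falls off the work surface, if the arm or the gripper's body presses on something with over 40 N, if the wrist force passes 120 N, or if a joint passes its speed limit or range.

## Working session

There is one attempt and no reset: what is moved stays moved. The work goes in short steps, Python scripts to look and compute and a tool call to move; the robot and the scene stay as the last step left them, time stands still between calls to the robot, and variables do not carry over. Pictures are saved under pics/ and viewed, and the job is handed in when it is done.

Besides the shell and the picture viewer there is one more tool, called after "Call:" by a JSON object that holds its "fn" and its "kwargs". step_arm: Moves the arm, as the interface text tells. Shifts and turns lie within -1 to 1; 1 stands for 150 mm of shift or 90 degrees of turn. Its arguments: {"type":"object","properties":{"plan":{"type":"array","items":{"type":"array","items":{"type":"array","items":{"type":"number"}}}},"force":{"type":"number"}},"required":["plan"]}

```bash
ls; mkdir -p pics; python3 - <<'E'
from plant import robot
import cv2
print(robot.get_state())
for n in("side","top"):
    im=robot.camera(n); cv2.imwrite(f"pics/{n}0.png",im[:,:,::-1]); print(n,robot.calibration(n))
print(robot.calibration("wrist"))
E
```

```text
pics
{'clock': 0.0, 'qpos': array([-7.10464279e+01,  1.22237231e+01, -2.00979814e+00,  7.58308013e+01,
       -6.01636288e-04,  9.00010324e+01]), 'joint_velocities': array([-0.1122148 , -0.00899792, -0.07482991, -0.02428892, -0.05445905,
       -0.01476138]), 'joint_torque': array([ 1.06883574e-03, -6.86165142e+01,  4.87117982e+01,  1.74490095e-02,
        7.19768445e-05, -1.11390726e-06]), 'ee_pos': array([ 0.16227089, -0.47252373,  0.19471481]), 'ee_rot': array([-1.79935678e+02,  6.02794975e-04,  1.89525403e+01]), 'contact_force': array([ 0.57096652,  0.22960887, -0.21540115]), 'torque': array([ 0.03060066, -0.00849764,  0.01857133]), 'finger_gap': 1.0002587149668591}
side {'camera_matrix': array([[426.1440322 ,   0.        , 274.02046513],
       [  0.        , 426.1440322 , 210.17153953],
       [  0.        ,   0.        ,   1.        ]]), 'rvec': array([ 0.13253017, -2.83415905,  1.2123496 ]), 'tvec': array([0.54755048, 0.13143133, 1.37699444])}
top {'camera_matrix': array([[434.06177926,   0.        , 270.51401381],
       [  0.        , 434.06177926, 207.25717427],
       [  0.        ,   0.        ,   1.        ]]), 'rvec': array([ 2.13509676, -2.10522343,  0.15786889]), 'tvec': array([-0.01985521,  0.58443832,  1.36885128])}
{'camera_matrix': array([[307.33300507,   0.        , 278.23867878],
       [  0.        , 307.33300507, 214.97849536],
       [  0.        ,   0.        ,   1.        ]]), 'T_tool_cam': array([[ 1.20762916e-03, -9.44785457e-01, -3.27687323e-01,
         8.38256065e-02],
       [ 9.99998397e-01,  1.57407276e-03, -8.53050476e-04,
        -4.11539590e-04],
       [ 1.32175337e-03, -3.27685768e-01,  9.44785844e-01,
        -1.77698682e-01],
       [ 0.00000000e+00,  0.00000000e+00,  0.00000000e+00,
         1.00000000e+00]])}
```

View pics/side0.png

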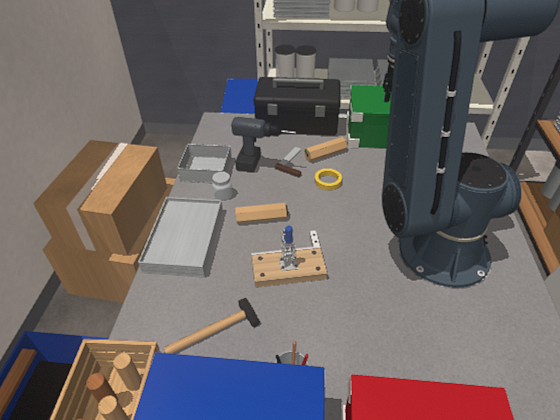

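View pics/top0.png

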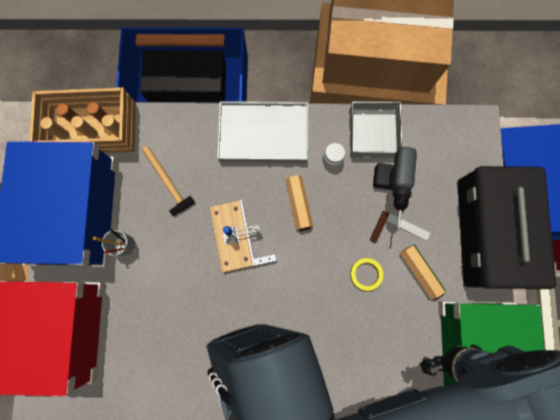

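```bash
python3 - <<'E'
import cv2
t=cv2.imread("pics/top0.png"); s=cv2.imread("pics/side0.png")
cv2.imwrite("pics/tc.png",cv2.resize(t[160:290,190:330],None,fx=5.5,fy=4.5*5.5/4.5*0.83,interpolation=2))
cv2.imwrite("pics/tc.png",cv2.resize(t[160:280,195:335],None,fx=5,fy=5,interpolation=2))
cv2.imwrite("pics/sc.png",cv2.resize(s[190:310,215:345],None,fx=5,fy=5,interpolation=2))
E
```

```text
(no output)
```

View pics/tc.png

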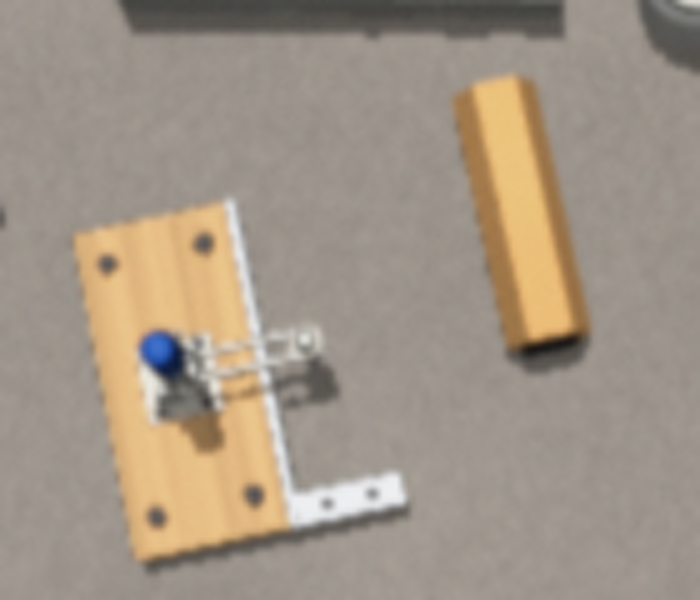

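View pics/sc.png

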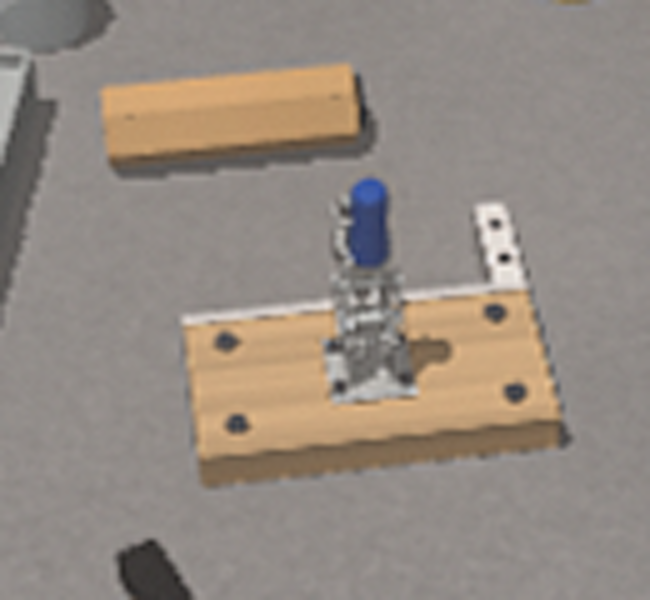

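```bash
cat > h.py <<'E'
import numpy as np, cv2
from scipy.optimize import least_squares
from plant import robot
def cal(n):
    c=robot.calibration(n); return c["camera_matrix"],c["rvec"],c["tvec"]
def proj(n,P):
    K,r,t=cal(n); return cv2.projectPoints(np.array(P,float).reshape(-1,1,3),r,t,K,None)[0].reshape(-1,2)
def back(n,uv,z):
    K,r,t=cal(n); R=cv2.Rodrigues(r)[0]; d=R.T@np.linalg.solve(K,[uv[0],uv[1],1.]); o=-R.T@t
    return o+d*(z-o[2])/d[2]
def T(p,P):
    c,s=np.cos(p[2]),np.sin(p[2]); P=np.array(P,float)
    return np.c_[p[0]+c*P[:,0]-s*P[:,1],p[1]+s*P[:,0]+c*P[:,1],P[:,2]]
def fit(obs,p0):
    # obs: (cam,u,v,X,Y,Z)
    def f(p):
        return np.concatenate([(proj(o[0],T(p,[o[3:]]))-np.array(o[1:3])).ravel() for o in obs])
    s=least_squares(f,p0,x_scale=[.01,.01,.1]); return s.x,f(s.x).reshape(-1,2)
E
cat > m.py <<'E'
from h import *
tc=lambda u,v:("top",195+u/5,160+v/5)
sc=lambda u,v:("side",215+u/5,190+v/5)
z=.032
T_=[(*tc(237,203),.110,0,z),(*tc(400,472),-.09,-.07,z),(*tc(75,237),.11,.11,z),(*tc(137,562),-.11,.11,z)]
S=[(*sc(183,318),.11,0,z),(*sc(478,205),-.09,-.07,z),(*sc(200,458),.11,.11,z),(*sc(562,418),-.11,.11,z)]
p0=list(back("top",(240,235),.03)[:2])+[0.15]
for o in(T_,S,T_+S):
    x,r=fit(o,p0); print("jig",x[:2].round(4),np.degrees(x[2]).round(2),r.round(1).tolist())
# leg: h=hex corners
L=[(*tc(473,83),.09,.01443,.05),(*tc(522,76),.09,-.01443,.05),(*tc(455,97),.09,.0289,.025),(*tc(538,92),.09,-.0289,.025),(*tc(525,347),-.09,.01443,.05),(*tc(580,336),-.09,-.01443,.05)]
L2=[(*sc(103,88),.09,-.01443,.05),(*sc(104,122),.09,.01443,.05),(*sc(352,66),-.09,-.01443,.05),(*sc(358,100),-.09,.01443,.05),(*sc(108,160),.09,.0289,.025),(*sc(358,135),-.09,.0289,.025)]
p0=list(back("top",(299,203),.03)[:2])+[0.15]
for o in(L,L2,L+L2):
    x,r=fit(o,p0); print("leg",x[:2].round(4),np.degrees(x[2]).round(2),r.round(1).tolist())
E
python3 m.py
```

```text
jig [0.5033 0.0588] 12.95 [[-0.2, -0.4], [0.4, 0.4], [-0.2, -0.3], [-0.1, 0.2]]
jig [0.5039 0.067 ] 12.69 [[0.1, -0.1], [-0.3, 0.2], [-0.2, -0.0], [0.4, 0.0]]
jig [0.5037 0.0621] 12.85 [[-1.1, -0.5], [-0.6, 0.3], [-1.1, -0.5], [-1.2, -0.0], [0.4, -1.2], [-0.2, -1.0], [0.2, -1.3], [0.5, -1.4]]
leg [ 0.6023 -0.1077] 11.72 [[0.6, 0.3], [-0.6, 0.0], [-0.1, 0.1], [0.1, -2.2], [1.1, 0.6], [-1.1, 1.1]]
leg [ 0.6048 -0.0964] 12.3 [[-1.1, 0.5], [-0.9, -0.5], [0.9, 0.2], [0.8, -0.9], [-0.9, 0.1], [1.4, 0.2]]
leg [ 0.6038 -0.104 ] 11.41 [[-0.3, -0.2], [-1.5, -0.4], [-1.1, -0.4], [-0.8, -2.6], [-0.2, 0.1], [-2.4, 0.7], [-0.4, -1.3], [-0.4, -2.3], [1.5, -1.0], [1.3, -2.1], [-0.4, -1.7], [1.7, -1.0]]
```

Call:
{"fn": "step_arm", "kwargs": {"plan": [[[0.62,0.87,0.2,0,0,0.24,-1],[0.62,0.87,0.2,0,0,0.24,-1],[0.62,0.87,0.2,0,0,0.24,-1],[0.62,0.87,0.2,0,0,0.24,-1],[0.62,0.87,0.2,0,0,0.24,-1]]]}}

```text
clock: 0.52
ee_pos: [0.2581, -0.3382, 0.2261]
ee_rot: [180.0, -0.1, 40.8]
contact_force: [-0.9, -0.4, 0.4]
finger_gap: 0.298
```

Call:
{"fn": "step_arm", "kwargs": {"plan": [[[0.62,0.87,0.2,0,0,0.24,-1],[0.62,0.87,0.2,0,0,0.24,-1],[0.62,0.87,0.2,0,0,0.24,-1],[0.62,0.87,0.2,0,0,0.24,-1],[0.62,0.87,0.2,0,0,0.24,-1]]]}}

```text
clock: 0.93
ee_pos: [0.3544, -0.203, 0.2571]
ee_rot: [179.9, -0.2, 62.8]
contact_force: [-1.0, -0.9, 0.7]
finger_gap: -0.003
```

Call:
{"fn": "step_arm", "kwargs": {"plan": [[[0.62,0.87,0.0,0,0,0.24,-1],[0.62,0.87,0.0,0,0,0.24,-1],[0.62,0.87,0.0,0,0,0.24,-1],[0.62,0.87,0.0,0,0,0.24,-1],[0.62,0.87,0.0,0,0,0.24,-1]]]}}

```text
clock: 1.35
ee_pos: [0.45, -0.0675, 0.2563]
ee_rot: [179.9, -0.3, 84.8]
contact_force: [0.7, -0.6, 0.9]
finger_gap: -0.0
```

Call:
{"fn": "step_arm", "kwargs": {"plan": [[[0.6,0.6,0,0,0,0.2,-1],[0.6,0.6,0.0,0,0,0.2,-1],[0.6,0.6,0.0,0,0,0.2,-1],[0.6,0.6,0.0,0,0,0.2,-1],[0.6,0.6,0.0,0,0,0.2,-1],[0.6,0.6,0.0,0,0,0.2,-1]]]}}

```text
clock: 1.85
ee_pos: [0.5398, 0.0225, 0.2557]
ee_rot: [-180.0, -0.3, 102.8]
contact_force: [0.1, -0.1, 0.8]
finger_gap: 0.003
```

```bash
cat >> h.py <<'E'
from scipy.spatial.transform import Rotation as Ro
import json
def snap(n,name):
    s=robot.get_state(); im=robot.camera(n); cv2.imwrite(f"pics/{name}.png",im[:,:,::-1])
    json.dump(dict(p=list(s["ee_pos"]),r=list(s["ee_rot"])),open(f"pics/{name}.json","w"))
    print(s["clock"],s["ee_pos"].round(4),s["ee_rot"].round(2),s["qpos"].round(1),s["contact_force"].round(1)); return im
def wcam(name):
    d=json.load(open(f"pics/{name}.json")); c=robot.calibration("wrist")
    W=np.eye(4); W[:3,:3]=Ro.from_euler("xyz",d["r"],degrees=True).as_matrix(); W[:3,3]=d["p"]
    M=np.linalg.inv(W@c["T_tool_cam"]); return c["camera_matrix"],cv2.Rodrigues(M[:3,:3])[0].ravel(),M[:3,3]
_c=cal
def cal(n): return _c(n) if n in("side","top") else wcam(n)
E
python3 - <<'E'
from h import *
snap("wrist","w1"); snap("top","t1")
E
```

```text
1.85 [0.5398 0.0225 0.2557] [-179.99   -0.26  102.77] [ 2.2 17.2 13.4 86.2  0.3 79.4] [ 0.1 -0.1  0.8]
1.9 [0.5395 0.0219 0.2561] [179.98  -0.25 102.72] [ 2.2 17.2 13.3 86.2  0.2 79.4] [ 0.2 -0.8  0.2]
```

View pics/w1.png

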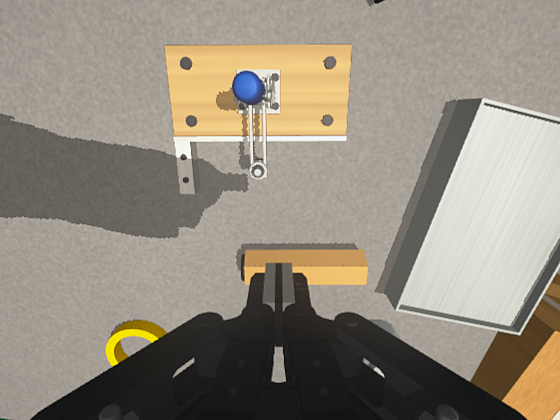

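```bash
python3 - <<'E'
import cv2
t=cv2.imread("pics/w1.png")
cv2.imwrite("pics/w1a.png",cv2.resize(t[35:205,155:360],None,fx=3.5,fy=3.5,interpolation=2))
cv2.imwrite("pics/w1b.png",cv2.resize(t[235:300,230:380],None,fx=5,fy=5,interpolation=2))
E
```

```text
(no output)
```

View pics/w1a.png

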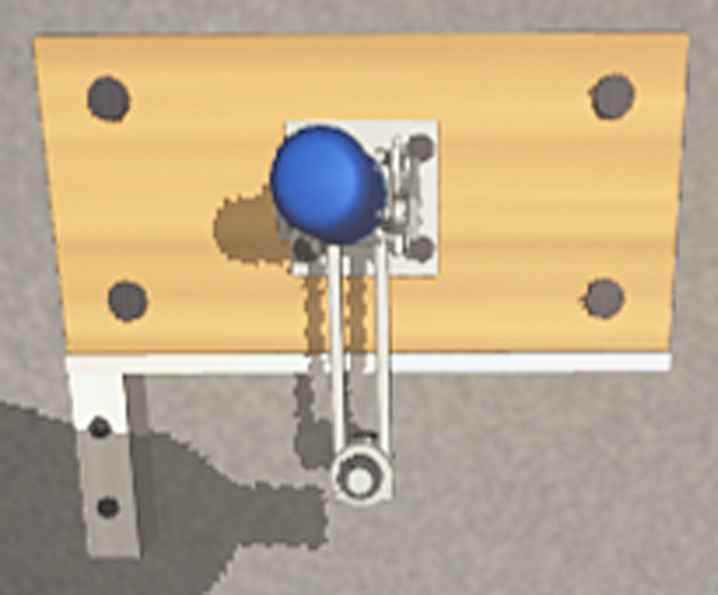

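View pics/w1b.png

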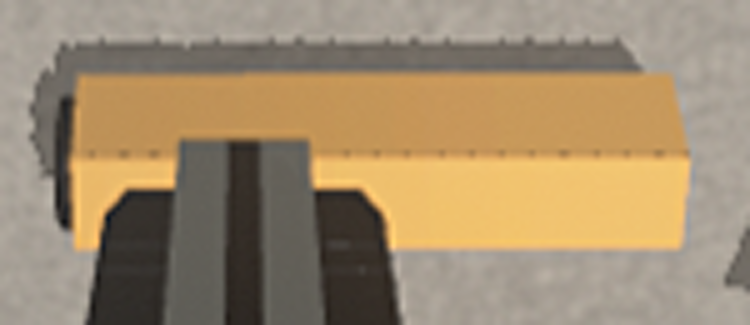

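```bash
cat > m2.py <<'E'
from h import *
a=lambda u,v:("w1",155+u/3.5-.36,35+v/3.5-.36)
b=lambda u,v:("w1",230+u/5-.4,235+v/5-.4)
z=.032
J=[(*a(34,38),-.11,.11,z),(*a(689,36),.11,.11,z),(*a(671,370),.11,0,z),(*a(140,557),-.09,-.07,z)]
x,r=fit(J,[.503,.062,.22]); print("jig",x[:2].round(4),np.degrees(x[2]).round(2),r.round(1).tolist())
j=x
L=[(*b(690,155),.09,.01443,.05),(*b(672,73),.09,.0289,.025),(*b(683,248),.09,-.01443,.05)]
x,r=fit(L,[.603,-.105,.21]); print("leg",x[:2].round(4),np.degrees(x[2]).round(2),r.round(1).tolist())
# edge direction from left end
p=back("w1",b(72,153)[1:],.05);q=back("w1",b(690,155)[1:],.05); print(np.degrees(np.arctan2(*(q-p)[1::-1])),np.linalg.norm(q-p))
c,s=np.cos(j[2]),np.sin(j[2]); d=x[:2]-j[:2]; print("leg in jig",c*d[0]+s*d[1],-s*d[0]+c*d[1])
print(proj("w1",T(j,[(0,-.029,.062),(0,.054,.189)])))
E
python3 m2.py
```

```text
jig [0.506  0.0624] 13.05 [[-1.0, -0.5], [1.1, -0.7], [-0.1, 0.8], [0.0, 1.0]]
leg [ 0.604  -0.1038] 13.55 [[0.2, 0.4], [-0.1, -0.3], [-0.1, -0.2]]
12.642204436769513 0.17270055082760621
leg in jig 0.05789538211649648 -0.18408563752603588
[[259.23514004 168.30592089]
 [246.4425451   86.92484444]]
```

```bash
cat >> h.py <<'E'
JIG=np.array([.506,.0624,np.radians(13.05)])
def units(wps,start=None):
    p=robot.get_state()["ee_pos"] if start is None else T(JIG,[start])[0]
    for w in wps: print(w,((T(JIG,[w])[0]-p)/.15).round(3).tolist())
def injig(p=None):
    p=robot.get_state()["ee_pos"] if p is None else np.array(p)
    c,s=np.cos(JIG[2]),np.sin(JIG[2]); d=p-np.r_[JIG[:2],0]
    return np.array([c*d[0]+s*d[1],-s*d[0]+c*d[1],d[2]])
E
python3 - <<'E'
from h import *
print(injig())
units([(0,.015,.25),(0,.015,.15)])
units([(0,.032,.15),(0,.05,.148),(0,.065,.143),(0,.08,.136),(0,.095,.12),(0,.107,.106),(0,.112,.099)],(0,.015,.15))
E
```

```text
[ 0.02330535 -0.04724589  0.25643509]
(0, 0.015, 0.25) [-0.245, 0.369, -0.043]
(0, 0.015, 0.15) [-0.245, 0.369, -0.71]
(0, 0.032, 0.15) [-0.026, 0.11, 0.0]
(0, 0.05, 0.148) [-0.053, 0.227, -0.013]
(0, 0.065, 0.143) [-0.075, 0.325, -0.047]
(0, 0.08, 0.136) [-0.098, 0.422, -0.093]
(0, 0.095, 0.12) [-0.12, 0.52, -0.2]
(0, 0.107, 0.106) [-0.138, 0.597, -0.293]
(0, 0.112, 0.099) [-0.146, 0.63, -0.34]
```

Call:
{"fn": "step_arm", "kwargs": {"plan": [[[-0.245,0.369,-0.05,0,0,0,-1],[-0.245,0.369,-0.05,0,0,0,-1],[-0.245,0.369,-0.3,0,0,0,-1],[-0.245,0.369,-0.5,0,0,0,-1],[-0.245,0.369,-0.71,0,0,0,-1],[-0.245,0.369,-0.71,0,0,0,-1],[-0.245,0.369,-0.71,0,0,0,-1]]]}}

```text
clock: 2.53
ee_pos: [0.5014, 0.076, 0.1502]
ee_rot: [-180.0, -0.3, 102.6]
contact_force: [0.5, -0.2, 1.3]
finger_gap: 0.005
```

Call:
{"fn": "step_arm", "kwargs": {"plan": [[[-0.026,0.11,0,0,0,0,-1],[-0.04,0.17,-0.01,0,0,0,-1],[-0.053,0.227,-0.013,0,0,0,-1],[-0.064,0.276,-0.03,0,0,0,-1],[-0.075,0.325,-0.047,0,0,0,-1],[-0.087,0.374,-0.07,0,0,0,-1],[-0.098,0.422,-0.093,0,0,0,-1],[-0.098,0.422,-0.093,0,0,0,-1]]]}}

```text
clock: 3.2
ee_pos: [0.4913, 0.1458, 0.1455]
ee_rot: [179.1, -0.8, 102.8]
contact_force: [-21.7, 24.5, 94.0]
finger_gap: 0.0
```

```bash
python3 - <<'E'
from h import *
snap("wrist","w2"); print(injig()); 
E
```

```text
3.2 [0.4913 0.1458 0.1455] [179.08  -0.81 102.79] [16.  13.5 -7.5 68.   0.8 93.2] [-21.7  24.5  94. ]
[0.00442547 0.08422516 0.14562905]
```

View pics/w2.png

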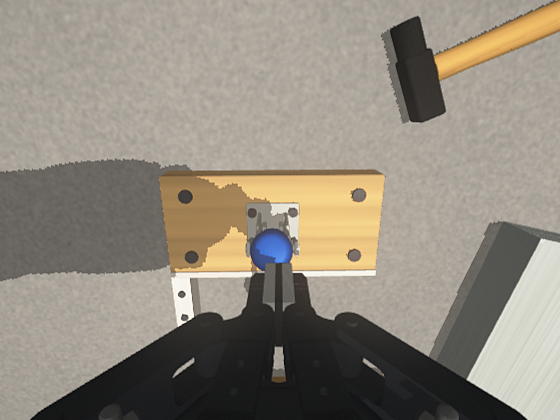

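Call:
{"fn": "step_arm", "kwargs": {"plan": [[[0,0,0.07,0,0,0,-1],[0,0,0.15,0,0,0,-1]]]}}

```text
clock: 3.42
ee_pos: [0.4929, 0.1467, 0.1723]
ee_rot: [178.7, -0.9, 102.8]
contact_force: [0.4, 0.3, 0.5]
finger_gap: 0.0
```

```bash
python3 - <<'E'
from h import *
im=snap("side","s2"); print(injig()); 
cv2.imwrite("pics/s2a.png",cv2.resize(im[150:310,215:345,::-1],None,fx=3.7,fy=3.7,interpolation=2))
im=cv2.imread("pics/w2.png"); cv2.imwrite("pics/w2a.png",cv2.resize(im[170:400,220:340],None,fx=2.6,fy=2.6,interpolation=2))
E
```

```text
3.4167 [0.4929 0.1467 0.1723] [178.73  -0.86 102.84] [16.  12.8 -4.5 71.4  0.8 93.2] [0.4 0.3 0.5]
[0.0066968  0.08461055 0.1737864 ]
```

View pics/s2a.png

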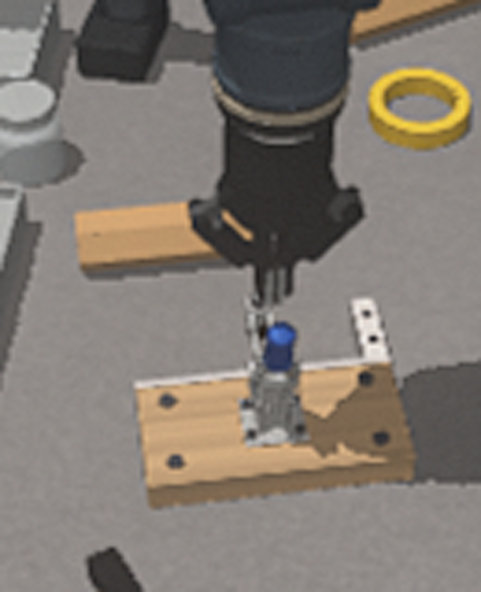

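View pics/w2a.png

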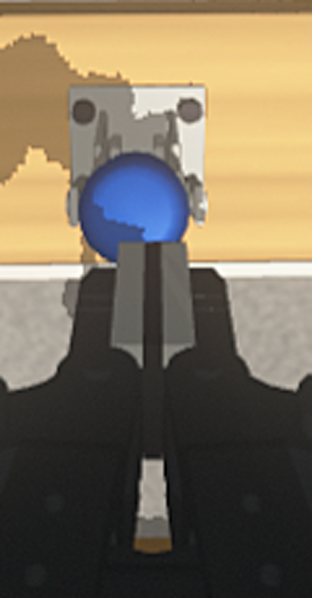

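```bash
python3 - <<'E'
from h import *
G=[(54,162),(71,162),(88,159),(104,151),(118,138),(129,123),(135,106),(136,98)]
Cs=[]
for i,(y,z) in enumerate(G):
    f=np.radians([0,9.3,18.6,28,37,47,58,65][i]); u=np.array([np.sin(f),np.cos(f)])
    e=np.array([y,z])+27*u
    print((y,z),proj("side",T(JIG,[(0,y/1e3,z/1e3),(0,*(e/1e3))])).round(1).tolist(),proj("w2",T(JIG,[(0,y/1e3,z/1e3),(0,*(e/1e3))])).round(1).tolist())
print(proj("w2",T(JIG,[(-.0225,.03,.032),(.0225,.08,.032)])))
E
```

```text
(54, 162) [[288.6, 232.9], [288.6, 226.3]] [[272.8, 306.6], [272.8, 336.8]]
(71, 162) [[289.5, 237.2], [289.8, 231.8]] [[272.6, 282.4], [272.4, 301.9]]
(88, 159) [[290.4, 242.3], [291.0, 238.4]] [[272.3, 254.4], [272.0, 260.9]]
(104, 151) [[291.2, 248.4], [292.1, 246.1]] [[272.1, 224.3], [271.7, 217.0]]
(118, 138) [[292.0, 255.2], [293.0, 254.6]] [[271.9, 196.2], [271.5, 177.3]]
(129, 123) [[292.5, 261.7], [293.7, 262.9]] [[271.8, 174.3], [271.4, 146.6]]
(135, 106) [[292.8, 267.1], [294.2, 270.3]] [[271.8, 161.3], [271.4, 128.7]]
(136, 98) [[292.8, 269.2], [294.3, 273.5]] [[271.9, 158.4], [271.4, 124.0]]
[[251.5434268  252.24021357]
 [295.35913896 205.86755723]]
```

```bash
python3 - <<'E'
from h import *
s=robot.get_state(); p=s["ee_pos"]; R=Ro.from_euler("xyz",s["ee_rot"],degrees=True).as_matrix()
for h in (0,-.01,-.02,-.03,-.04): print(h,proj("side",[p+R@[0,0,h]]),proj("w1",[np.array(json.load(open('pics/w1.json'))['p'])+np.array([0,0,-h])]))
im=cv2.imread("pics/s2.png"); cv2.imwrite("pics/s2b.png",cv2.resize(im[200:270,250:330],None,fx=8,fy=8,interpolation=2))
im=cv2.imread("pics/w1.png"); cv2.imwrite("pics/w1c.png",cv2.resize(im[220:400,200:360],None,fx=3.3,fy=3.3,interpolation=2))
E
```

```text
0 [[287.89046213 238.11286955]] [[279.43343077 249.92027939]]
-0.01 [[287.98183247 235.63208532]] [[279.48926173 257.01352648]]
-0.02 [[288.07425156 233.12282662]] [[279.55107287 264.86654625]]
-0.03 [[288.16773756 230.58460038]] [[279.61987938 273.60831759]]
-0.04 [[288.26230905 228.01690206]] [[279.69694001 283.39876439]]
```

View pics/s2b.png

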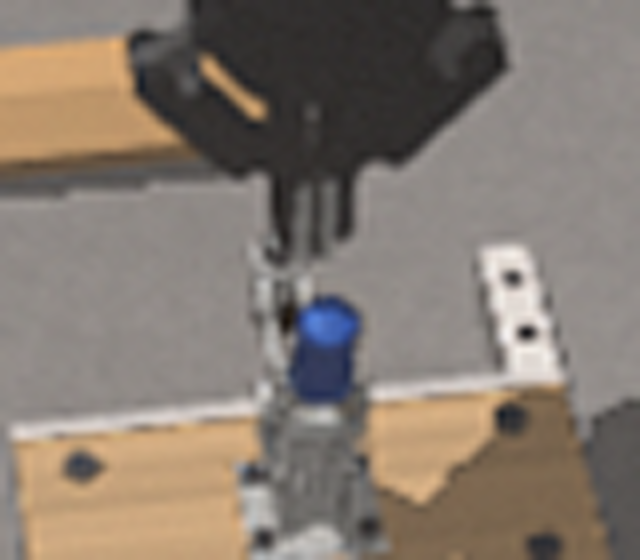

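View pics/w1c.png

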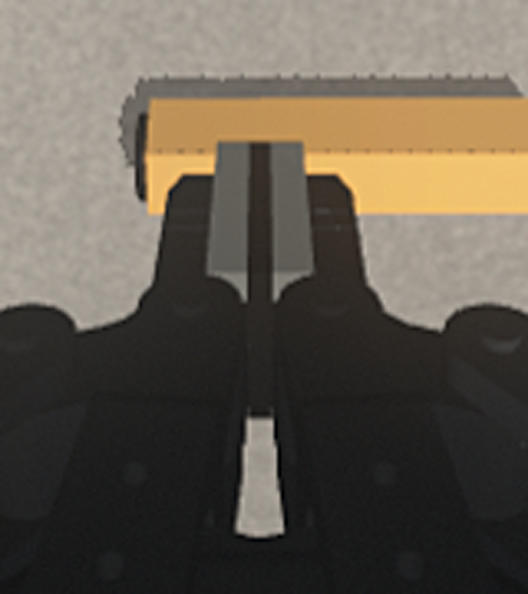

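```bash
python3 - <<'E'
from h import *
units([(0.02,.08,.25),(0.02,-.088,.24),(0.02,-.088,.04)])
E
```

```text
(0.02, 0.08, 0.25) [0.093, -0.01, 0.508]
(0.02, -0.088, 0.24) [0.346, -1.101, 0.441]
(0.02, -0.088, 0.04) [0.346, -1.101, -0.892]
```

Call:
{"fn": "step_arm", "kwargs": {"plan": [[[0.09,0,0.35,0,0,0,-1],[0.12,-0.1,0.5,0,0,0,-1],[0.2,-0.4,0.5,0,0,0,-1],[0.3,-0.7,0.45,0,0,0,-1],[0.34,-0.98,0.45,0,0,0,-1],[0.34,-0.98,0.45,0,0,0,-1]]]}}

```text
clock: 3.97
ee_pos: [0.5453, -0.0053, 0.2423]
ee_rot: [178.6, -0.7, 102.7]
contact_force: [0.2, 0.1, -0.3]
finger_gap: -0.0
```

Call:
{"fn": "step_arm", "kwargs": {"plan": [[[0.05,-0.22,-0.1,0.01,0,0,-1],[0.06,-0.24,-0.4,0.01,0,0,-1],[0.06,-0.24,-0.7,0.01,0,0,-1],[0.06,-0.24,-1,0.01,0,0,-1],[0.06,-0.24,-1,0.01,0,0,-1],[0.06,-0.24,-1,0.01,0,0,-1]]]}}

```text
clock: 4.47
ee_pos: [0.5528, -0.0411, 0.091]
ee_rot: [178.6, -1.7, 102.6]
contact_force: [-1.0, -0.5, 0.4]
finger_gap: -0.003
```

```bash
python3 - <<'E'
from h import *
im=snap("side","s3"); print(injig()); 
cv2.imwrite("pics/s3a.png",cv2.resize(im[150:300,215:345,::-1],None,fx=4,fy=4,interpolation=2))
s=robot.get_state(); p=s["ee_pos"]
print(proj("side",[p,p+[0,0,.02],p+[0,0,.04]]))
E
```

```text
4.4667 [ 0.5528 -0.0411  0.091 ] [178.62  -1.68 102.64] [-5.5 20.  -6.7 62.4  2.  71.8] [-1.  -0.5  0.4]
[ 0.02378331 -0.11181693  0.09350834]
[[273.57160699 211.38813665]
 [273.45655283 206.91634489]
 [273.33916719 202.35393571]]
```

View pics/s3a.png

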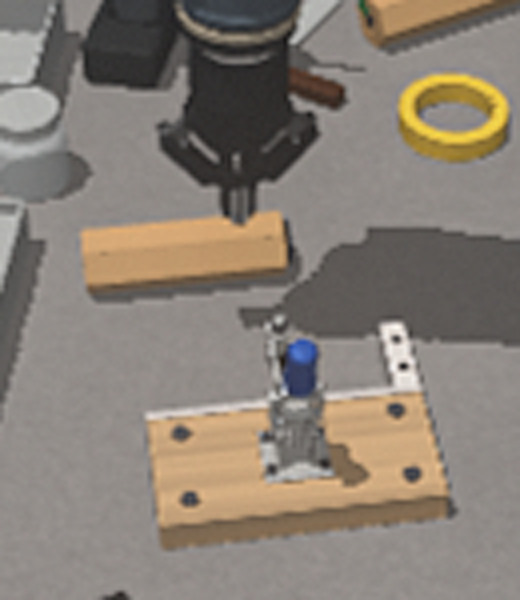

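Call:
{"fn": "step_arm", "kwargs": {"plan": [[[0,0,-0.2,0,0,0,-1],[0,0,-0.4,0,0,0,-1],[0,0,-0.5,0,0,0,-1],[0,0,-0.55,0,0,0,-1],[0,0,-0.58,0,0,0,-1],[0,0,-0.58,0,0,0,-1]]]}}

```text
clock: 5.02
ee_pos: [0.5558, -0.0412, 0.0081]
ee_rot: [178.3, -1.6, 102.7]
contact_force: [-0.2, -0.9, 0.3]
finger_gap: 0.0
```

```bash
python3 - <<'E'
from h import *
im=snap("wrist","w4"); print(injig()); 
E
```

```text
5.0167 [ 0.5558 -0.0412  0.0081] [178.3   -1.58 102.68] [ -5.5  23.9 -14.   51.    2.   71.8] [-0.2 -0.9  0.3]
[ 0.02521366 -0.11217877  0.00837802]
```

View pics/w4.png

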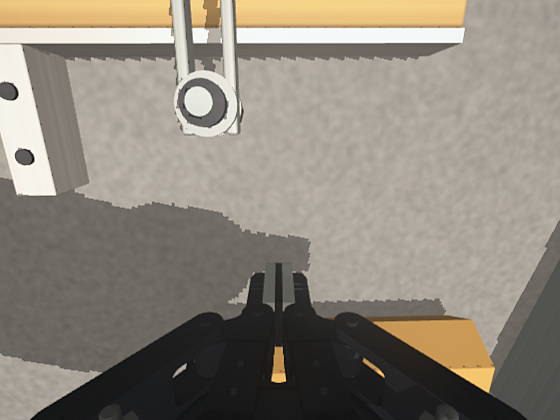

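Call:
{"fn": "step_arm", "kwargs": {"plan": [[[0,0,-0.03,0.012,0.012,0,-1],[0,0,-0.05,0.012,0.012,0,-1],[0,0,-0.06,0.012,0.012,0,-1]]]}}

```text
clock: 5.32
ee_pos: [0.5569, -0.0415, 0.0002]
ee_rot: [179.0, -2.8, 102.6]
contact_force: [-0.3, 0.3, -0.1]
finger_gap: 0.004
```

Call:
{"fn": "step_arm", "kwargs": {"plan": [[[0,0,-0.03,0,-0.025,0,-1],[0,0,-0.05,0,-0.025,0,-1],[0,0,-0.06,0,-0.025,0,-1]]]}}

```text
clock: 5.57
ee_pos: [0.5564, -0.0414, -0.0086]
ee_rot: [176.8, -2.3, 102.7]
contact_force: [0.5, 0.3, 0.7]
finger_gap: -0.001
```

Call:
{"fn": "step_arm", "kwargs": {"plan": [[[0,0,-0.02,-0.026,0.036,0,-1],[0,0,-0.04,-0.026,0.036,0,-1],[0,0,-0.05,-0.026,0.036,0,-1]]]}}

```text
clock: 5.82
ee_pos: [0.5572, -0.0409, -0.0164]
ee_rot: [-179.5, -0.8, 102.7]
contact_force: [-0.1, -0.4, -0.6]
finger_gap: -0.001
```

Call:
{"fn": "step_arm", "kwargs": {"plan": [[[0,0,-0.02,-0.009,-0.005,0,-1],[0,0,-0.03,-0.009,-0.005,0,-1],[0,0,-0.035,-0.009,-0.005,0,-1]]]}}

```text
clock: 6.07
ee_pos: [0.5566, -0.0407, -0.0219]
ee_rot: [-179.8, 0.1, 102.7]
contact_force: [0.6, 0.5, 0.9]
finger_gap: 0.0
```

Call:
{"fn": "step_arm", "kwargs": {"plan": [[[0,0,-0.015,0,0,0,-1],[0,0,-0.025,0,0,0,-1],[0,0,-0.03,0,0,0,-1]]]}}

```text
clock: 6.32
ee_pos: [0.5565, -0.0409, -0.0266]
ee_rot: [-179.8, 0.1, 102.7]
contact_force: [0.5, 0.5, 0.8]
finger_gap: 0.003
```

Call:
{"fn": "step_arm", "kwargs": {"plan": [[[0,0,-0.015,0,0,0,-1],[0,0,-0.025,0,0,0,-1],[0,0,-0.03,0,0,0,-1]]]}}

```text
clock: 6.57
ee_pos: [0.5563, -0.041, -0.0314]
ee_rot: [-179.8, 0.1, 102.7]
contact_force: [-0.2, -0.3, 0.1]
finger_gap: 0.003
```

Call:
{"fn": "step_arm", "kwargs": {"plan": [[[0,0,-0.015,0,0,0,-1],[0,0,-0.025,0,0,0,-1],[0,0,-0.025,0,0,0,-1]]]}}

```text
clock: 6.82
ee_pos: [0.5561, -0.0409, -0.0355]
ee_rot: [-179.8, 0.1, 102.7]
contact_force: [-0.5, -0.7, 0.5]
finger_gap: -0.001
```

```bash
python3 - <<'E'
from h import *
im=snap("wrist","w5"); print(injig()); im=snap("side","s5")
cv2.imwrite("pics/s5a.png",cv2.resize(im[160:240,235:325,::-1],None,fx=6,fy=6,interpolation=2))
E
```

```text
6.8167 [ 0.5561 -0.0409 -0.0355] [-1.7975e+02  9.0000e-02  1.0268e+02] [ -4.1  27.7 -15.1  47.5  -0.2  73.2] [-0.5 -0.7  0.5]
[ 0.02555127 -0.11197208 -0.03535726]
6.8667 [ 0.5562 -0.0409 -0.0354] [-1.7976e+02  9.0000e-02  1.0268e+02] [ -4.1  27.7 -15.   47.5  -0.2  73.2] [ 0.7  0.4 -0.7]
```

View pics/w5.png

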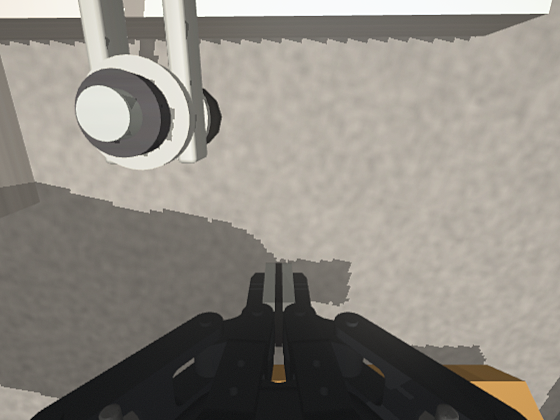

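View pics/s5a.png

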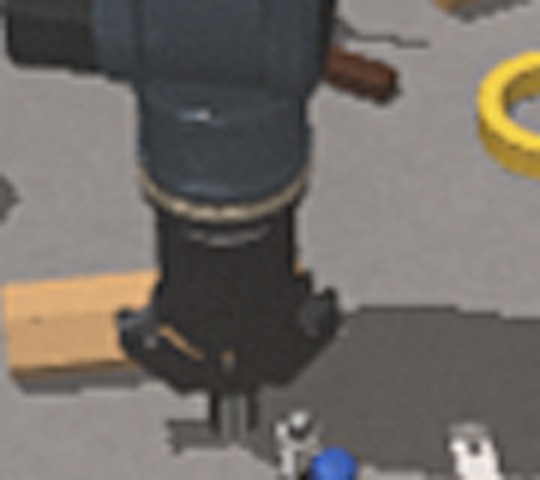

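```bash
python3 - <<'E'
from h import *
p=np.array([.5562,-.0409,0])
for z in(-.035,-.02,0,.01,.02,.04): print(z,proj("side",[p+[0,0,z]]).round(1),proj("top",[p+[0,0,z]]).round(1),proj("w5",[p+[0,0,z]]).round(1))
im=snap("top","t5")
cv2.imwrite("pics/t5a.png",cv2.resize(im[150:290,195:335,::-1],None,fx=4,fy=4,interpolation=2))
im=cv2.imread("pics/w5.png");cv2.imwrite("pics/w5a.png",cv2.resize(im[230:330,210:370],None,fx=5,fy=5,interpolation=2))
E
```

```text
-0.035 [[273.7 238.2]] [[279.4 219.7]] [[279.5 250.3]]
-0.02 [[273.7 235.2]] [[279.4 219.1]] [[279.5 261.4]]
0 [[273.6 231.2]] [[279.4 218.2]] [[279.5 279.2]]
0.01 [[273.5 229.2]] [[279.4 217.8]] [[279.5 289.8]]
0.02 [[273.4 227.1]] [[279.4 217.4]] [[279.5 301.8]]
0.04 [[273.3 222.9]] [[279.4 216.5]] [[279.4 331.2]]
6.9167 [ 0.5563 -0.0409 -0.0352] [-1.7977e+02  1.0000e-01  1.0268e+02] [ -4.1  27.7 -15.   47.5  -0.2  73.2] [-0.1 -0.   0.3]
```

View pics/w5a.png

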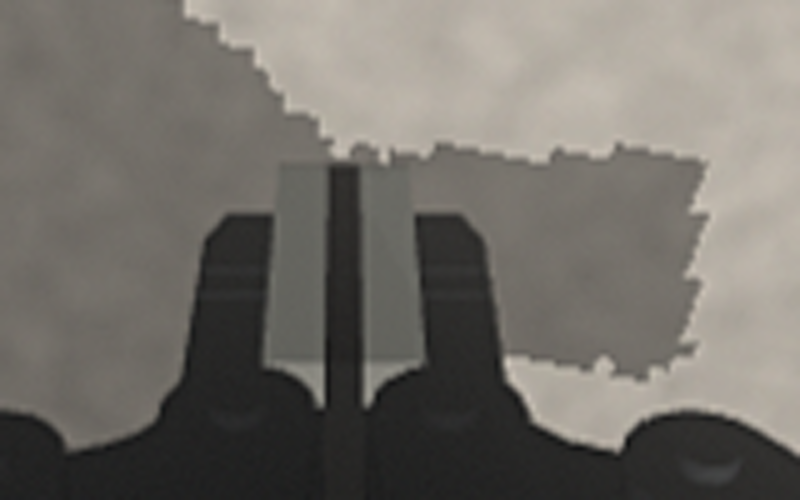

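View pics/t5a.png

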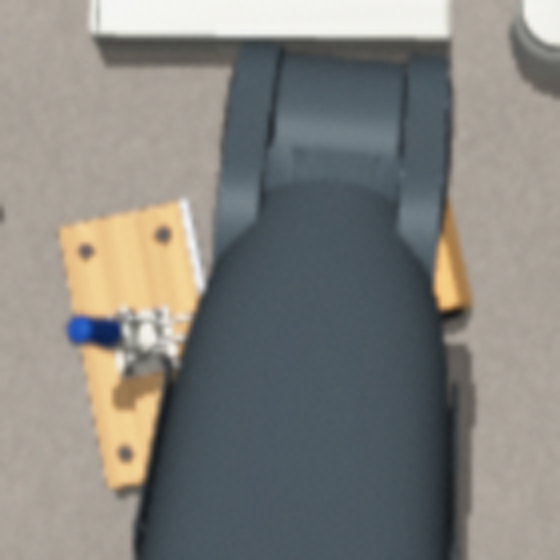

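Call:
{"fn": "step_arm", "kwargs": {"plan": [[[0,0,-0.015,0,0,0,-1],[0,0,-0.02,0,0,0,-1],[0,0,-0.02,0,0,0,-1]]]}}

```text
clock: 7.22
ee_pos: [0.5569, -0.0409, -0.0362]
ee_rot: [-179.9, 0.1, 102.7]
contact_force: [-12.0, 1.1, 35.1]
finger_gap: 0.001
```

Call:
{"fn": "step_arm", "kwargs": {"plan": [[[0,0,-0.015,0,0,0,-1],[0,0,-0.02,0,0,0,-1],[0,0,-0.02,0,0,0,-1]]]}}

```text
clock: 7.47
ee_pos: [0.5571, -0.0409, -0.0363]
ee_rot: [-180.0, 0.2, 102.7]
contact_force: [-22.5, 2.4, 57.8]
finger_gap: 0.002
```

```bash
cat >> h.py <<'E'
H=.036
def tipunits(wps,start=None):
    o=lambda w:(w[0],w[1],w[2]-H)
    units([o(w) for w in wps],None if start is None else o(start))
E
python3 - <<'E'
from h import *
tipunits([(0.026,-.112,.1),(0.015,-.05,.14),])
tipunits([(0.015,-.05,.22),(0,.05,.22),(0,.05,.165)],(0.015,-.05,.14))
tipunits([(0,.07,.165),(0,.082,.16),(0,.092,.153),(0,.101,.144),(0,.109,.134),(0,.114,.126),(0,.117,.12),(0,.12,.112),(0,.122,.106)],(0,.05,.165))
for f in (15,21,27,35,45): 
    u=np.array([np.sin(np.radians(f)),np.cos(np.radians(f))])*.001; P=[(0,.054+97*u[0],.065+97*u[1]),(0,.054+124*u[0],.065+124*u[1])]; print(f,proj("top",T(JIG,P)).round(1).tolist())
E
```

```text
(0.026, -0.112, 0.064) [-0.003, 0.001, 0.669]
(0.015, -0.05, 0.10400000000000001) [-0.168, 0.387, 0.935]
(0.015, -0.05, 0.184) [0.0, 0.0, 0.533]
(0, 0.05, 0.184) [-0.248, 0.627, 0.533]
(0, 0.05, 0.129) [-0.248, 0.627, 0.167]
(0, 0.07, 0.129) [-0.03, 0.13, 0.0]
(0, 0.082, 0.124) [-0.048, 0.208, -0.033]
(0, 0.092, 0.11699999999999999) [-0.063, 0.273, -0.08]
(0, 0.101, 0.10799999999999998) [-0.077, 0.331, -0.14]
(0, 0.109, 0.098) [-0.089, 0.383, -0.207]
(0, 0.114, 0.09) [-0.096, 0.416, -0.26]
(0, 0.117, 0.08399999999999999) [-0.101, 0.435, -0.3]
(0, 0.12, 0.07600000000000001) [-0.105, 0.455, -0.353]
(0, 0.122, 0.07) [-0.108, 0.468, -0.393]
15 [[218.7, 232.2], [215.2, 231.7]]
21 [[215.7, 233.0], [211.3, 232.7]]
27 [[212.9, 233.8], [207.6, 233.8]]
35 [[209.5, 234.9], [203.2, 235.2]]
45 [[205.9, 236.2], [198.6, 236.8]]
```

Call:
{"fn": "step_arm", "kwargs": {"plan": [[[0,0,0.2,0,0,0,-1],[0,0,0.45,0,0,0,-1],[0,0,0.67,0,0,0,-1],[-0.05,0.1,0.9,0,0,0,-1],[-0.168,0.387,0.935,0,0,0,-1],[-0.168,0.387,0.935,0,0,0,-1]]]}}

```text
clock: 7.97
ee_pos: [0.5318, 0.0205, 0.1066]
ee_rot: [179.8, 0.1, 102.8]
contact_force: [-0.5, 0.4, -0.3]
finger_gap: 0.003
```

Call:
{"fn": "step_arm", "kwargs": {"plan": [[[0,0,0.25,0,0,0,-1],[0,0,0.53,0,0,0,-1],[-0.1,0.25,0.53,0,0,0,-1],[-0.2,0.5,0.53,0,0,0,-1],[-0.248,0.627,0.53,0,0,0,-1],[-0.248,0.627,0.53,0,0,0,-1],[-0.248,0.627,0.3,0,0,0,-1],[-0.248,0.627,0.17,0,0,0,-1],[-0.248,0.627,0.17,0,0,0,-1]]]}}

```text
clock: 8.72
ee_pos: [0.4924, 0.1139, 0.1285]
ee_rot: [-179.9, 0.1, 102.8]
contact_force: [-0.5, -0.4, -0.7]
finger_gap: 0.001
```

```bash
python3 - <<'E'
from h import *
im=snap("wrist","w6"); print(injig()+[0,0,H]); im=snap("side","s6")
cv2.imwrite("pics/s6a.png",cv2.resize(im[180:290,235:345,::-1],None,fx=5,fy=5,interpolation=2))
E
```

```text
8.7167 [0.4924 0.1139 0.1285] [-1.7988e+02  1.2000e-01  1.0278e+02] [13.1 14.2 -9.1 66.8 -0.1 90.3] [-0.5 -0.4 -0.7]
[-0.00069831  0.05316262  0.16671381]
8.7667 [0.4933 0.114  0.1307] [-1.7999e+02  1.2000e-01  1.0276e+02] [13.1 14.1 -8.9 67.  -0.1 90.3] [-0.6  0.5  1.2]
```

View pics/s6a.png

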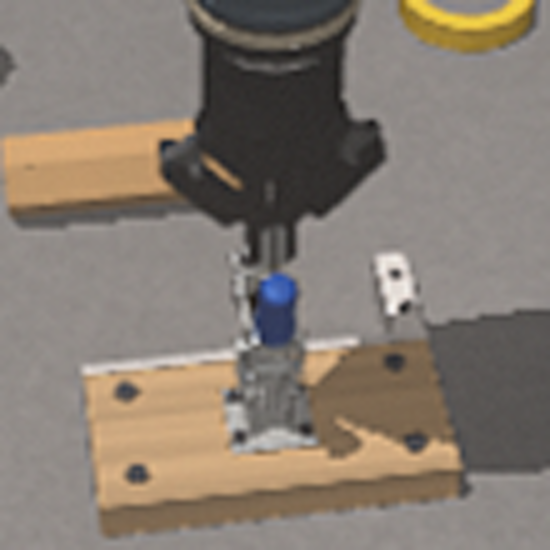

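View pics/w6.png

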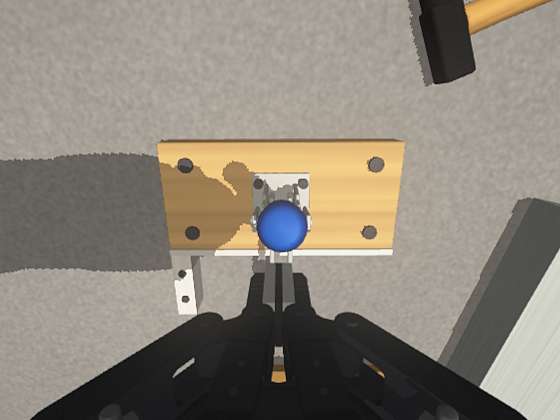

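Call:
{"fn": "step_arm", "kwargs": {"plan": [[[-0.01,0.05,0,0,0,0,-1],[-0.02,0.09,0,0,0,0,-1],[-0.03,0.12,0,0,0,0,-1],[-0.04,0.16,-0.015,0,0,0,-1],[-0.048,0.2,-0.035,0,0,0,-1],[-0.055,0.235,-0.06,0,0,0,-1],[-0.06,0.26,-0.08,0,0,0,-1]]]}}

```text
clock: 9.4
ee_pos: [0.4851, 0.154, 0.1198]
ee_rot: [179.9, 0.1, 102.8]
contact_force: [-0.6, -0.1, 0.0]
finger_gap: 0.0
```

```bash
python3 - <<'E'
from h import *
im=snap("wrist","w7"); print(injig()+[0,0,H])
E
```

```text
9.4 [0.4851 0.154  0.1198] [1.7989e+02 1.1000e-01 1.0278e+02] [17.7 14.6 -9.8 65.4 -0.1 94.9] [-0.6 -0.1  0. ]
[-2.26747626e-05  9.42814794e-02  1.55216402e-01]
```

View pics/w7.png

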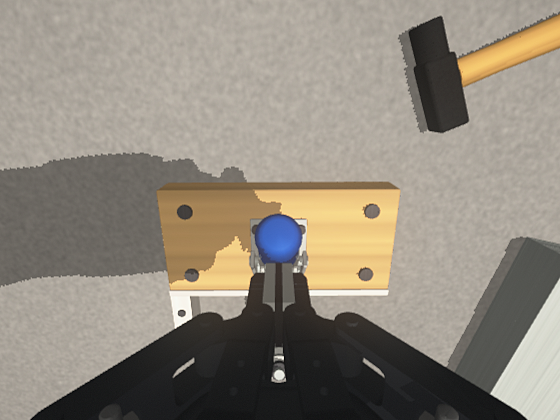

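Call:
{"fn": "step_arm", "kwargs": {"plan": [[[-0.008,0.035,-0.04,0,0,0,-1],[-0.016,0.07,-0.09,0,0,0,-1],[-0.024,0.1,-0.14,0,0,0,-1],[-0.03,0.125,-0.19,0,0,0,-1],[-0.033,0.145,-0.235,0,0,0,-1],[-0.036,0.155,-0.27,0,0,0,-1],[-0.036,0.16,-0.28,0,0,0,-1]]]}}

```text
clock: 10.03
ee_pos: [0.4786, 0.1782, 0.076]
ee_rot: [-180.0, 0.1, 102.8]
contact_force: [-0.4, 0.7, -0.3]
finger_gap: 0.001
```

```bash
python3 - <<'E'
from h import *
im=snap("wrist","w8"); print(injig()+[0,0,H]); im=snap("side","s8")
cv2.imwrite("pics/s8a.png",cv2.resize(im[180:290,235:345,::-1],None,fx=5,fy=5,interpolation=2))
E
```

```text
10.0333 [0.4786 0.1782 0.076 ] [-1.7997e+02  1.2000e-01  1.0280e+02] [ 20.5  16.6 -13.9  59.6  -0.1  97.7] [-0.4  0.7 -0.3]
[-0.0004081   0.11897428  0.1122678 ]
10.0833 [0.4787 0.1782 0.0763] [-1.7999e+02  1.2000e-01  1.0280e+02] [ 20.5  16.6 -13.8  59.6  -0.1  97.7] [0.3 0.1 0.3]
```

View pics/w8.png

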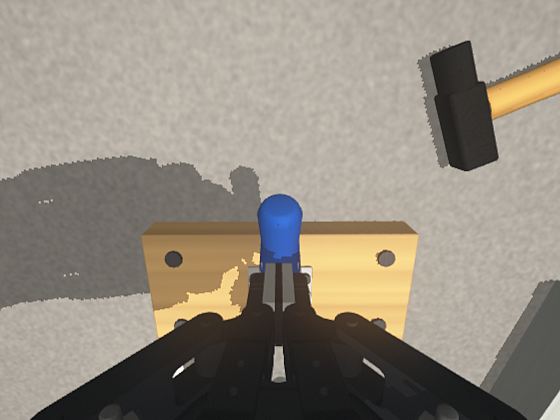

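View pics/s8a.png

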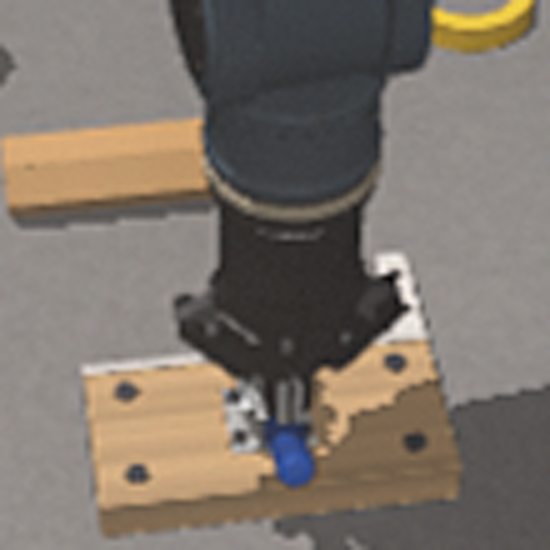

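Call:
{"fn": "step_arm", "kwargs": {"plan": [[[-0.003,0.013,-0.03,0,0,0,-1],[-0.006,0.02,-0.05,0,0,0,-1],[-0.006,0.02,-0.05,0,0,0,-1]]]}}

```text
clock: 10.38
ee_pos: [0.4785, 0.1814, 0.0692]
ee_rot: [179.9, 0.1, 102.8]
contact_force: [2.0, -1.0, 5.9]
finger_gap: -0.002
```

Call:
{"fn": "step_arm", "kwargs": {"plan": [[[0,0.01,-0.025,0,0,0,-1],[0,0.01,-0.025,0,0,0,-1]]]}}

```text
clock: 10.55
ee_pos: [0.4795, 0.1828, 0.0666]
ee_rot: [179.8, 0.2, 102.8]
contact_force: [-4.9, -8.0, 29.9]
finger_gap: -0.002
```

Call:
{"fn": "step_arm", "kwargs": {"plan": [[[0.02,-0.06,0.2,0,0,0,-1],[0.04,-0.1,0.5,0,0,0,-1],[0.05,-0.2,0.8,0,0,0,-1],[0.1,-0.4,1,0,0,0,-1],[0.15,-0.7,1,0,0,0,-1],[0.2,-0.95,1,0,0,0,-1],[0.2,-0.95,1,0,0,0,-1]]]}}

```text
clock: 11.13
ee_pos: [0.5106, 0.0357, 0.2175]
ee_rot: [179.7, 0.2, 102.6]
contact_force: [0.5, 0.6, -0.6]
finger_gap: -0.003
```

```bash
python3 - <<'E'
from h import *
print(injig()+[0,0,H])
im=snap("wrist","w9");
im=cv2.imread("pics/top0.png");cv2.imwrite("pics/t0b.png",cv2.resize(im[130:310,290:450],None,fx=3.3,fy=3.3,interpolation=2))
E
```

```text
[-0.00154767 -0.02705571  0.25353128]
11.1333 [0.5106 0.0357 0.2175] [179.69   0.24 102.59] [ 4.1 13.1  2.4 79.  -0.2 81.5] [ 0.5  0.6 -0.6]
```

View pics/w9.png

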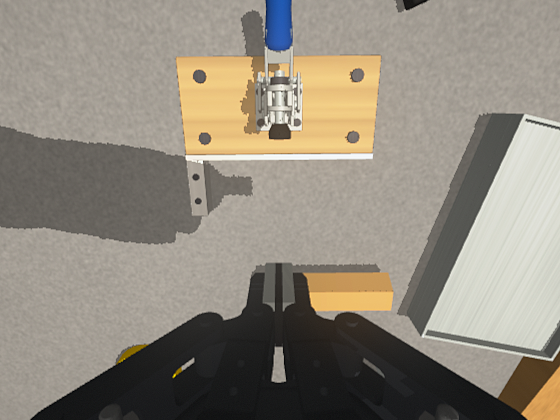

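View pics/t0b.png

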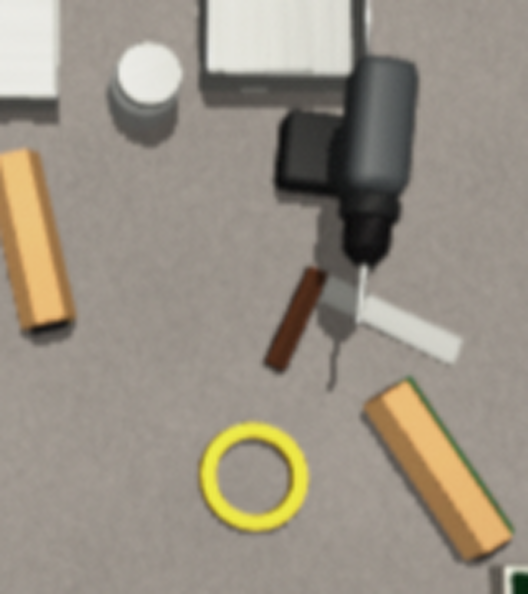

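```bash
python3 - <<'E'
from h import *
for n,uv,z in(("jar",(335,153),.085),("drill top near jaw",(290+340/3.3,130+150/3.3),.19),("chuck",(290+368/3.3,130+255/3.3),.17),("bit",(290+362/3.3,130+320/3.3),.17),("batt left",(290+280/3.3,130+150/3.3),.03),("stock near",(290+275/3.3,130+365/3.3),.015),("tape",(290+255/3.3,130+477/3.3),.02),("tray corner",(308,160),.03)):
    p=back("top",uv,z); print(n,p.round(3),injig(p).round(3))
E
```

```text
jar [ 0.76  -0.219  0.085] [ 0.184 -0.332  0.085]
drill top near jaw [ 0.66  -0.377  0.19 ] [ 0.051 -0.462  0.19 ]
chuck [ 0.568 -0.404  0.17 ] [-0.044 -0.468  0.17 ]
bit [ 0.509 -0.396  0.17 ] [-0.1   -0.448  0.17 ]
batt left [ 0.7   -0.358  0.03 ] [ 0.094 -0.453  0.03 ]
stock near [ 0.484 -0.351  0.015] [-0.115 -0.398  0.015]
tape [ 0.373 -0.328  0.02 ] [-0.218 -0.35   0.02 ]
tray corner [ 0.752 -0.135  0.03 ] [ 0.195 -0.248  0.03 ]
```

```bash
python3 - <<'E'
from h import *
H=.049
tipunits([(.03,-.14,.2),(.04,-.16,.16)])
units([(.058,-.242,.16-.049),(.058,-.242,.012-.049)],(.04,-.16,.16-.036))
units([(.058,-.226,-.037),(.058,-.15,-.037)],(.058,-.242,.012-.049))
E
```

```text
(0.03, -0.14, 0.164) [0.377, -0.692, -0.353]
(0.04, -0.16, 0.124) [0.472, -0.807, -0.62]
(0.058, -0.242, 0.111) [0.24, -0.505, -0.087]
(0.058, -0.242, -0.037000000000000005) [0.24, -0.505, -1.073]
(0.058, -0.226, -0.037) [-0.024, 0.104, 0.0]
(0.058, -0.15, -0.037) [-0.138, 0.597, 0.0]
```

Call:
{"fn": "step_arm", "kwargs": {"plan": [[[0.15,-0.25,-0.1,0,0,0,1],[0.3,-0.5,-0.2,0,0,0,1],[0.42,-0.7,-0.35,0,0,0,1],[0.472,-0.807,-0.5,0,0,0,1],[0.472,-0.807,-0.6,0,0,0,1],[0.472,-0.807,-0.6,0,0,0,1]]]}}

```text
clock: 11.68
ee_pos: [0.5792, -0.0847, 0.1229]
ee_rot: [-179.9, 0.1, 102.4]
contact_force: [-1.4, 0.5, 0.2]
finger_gap: 0.849
```

Call:
{"fn": "step_arm", "kwargs": {"plan": [[[0.1,-0.2,0,0,0,0,1],[0.24,-0.5,0,0,0,0,1],[0.24,-0.505,-0.1,0,0,0,1],[0.24,-0.505,-0.35,0,0,0,1],[0.24,-0.505,-0.6,0,0,0,1],[0.24,-0.505,-0.8,0,0,0,1],[0.24,-0.505,-0.97,0,0,0,1],[0.24,-0.505,-0.99,0,0,0,1],[0.24,-0.505,-0.99,0,0,0,1]]]}}

```text
clock: 12.43
ee_pos: [0.6147, -0.1592, -0.0256]
ee_rot: [-179.8, 0.0, 102.5]
contact_force: [0.1, 0.2, 0.9]
finger_gap: 1.003
```

```bash
python3 - <<'E'
from h import *
print(injig())
im=snap("wrist","w10"); im=snap("side","s10")
cv2.imwrite("pics/s10a.png",cv2.resize(im[130:260,205:335,::-1],None,fx=4,fy=4,interpolation=2))
E
```

```text
[ 0.0558406  -0.24042347 -0.02556948]
12.4333 [ 0.6147 -0.1592 -0.0256] [-1.7985e+02  1.0000e-02  1.0250e+02] [-14.5  35.   -0.8  54.4  -0.1  63. ] [0.1 0.2 0.9]
12.4833 [ 0.6159 -0.1597 -0.024 ] [-1.7998e+02  9.0000e-02  1.0249e+02] [-14.5  34.9  -0.7  54.4  -0.1  63. ] [ 0.4 -0.4  0.5]
```

View pics/w10.png

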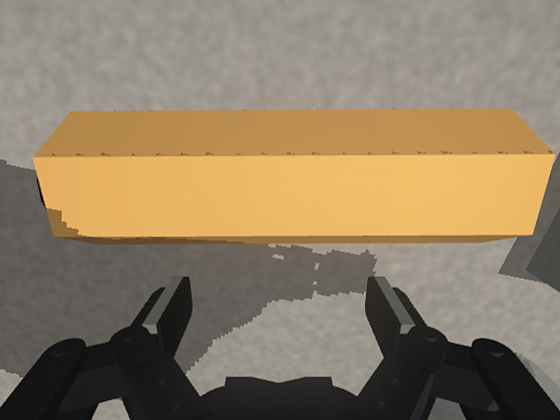

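View pics/s10a.png

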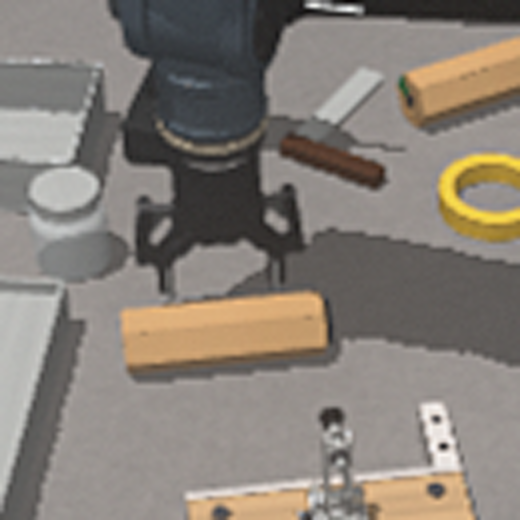

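Call:
{"fn": "step_arm", "kwargs": {"plan": [[[0.01,0.0,-0.07,0,0,0,1],[0.0,0.05,-0.075,0,0,0,1],[-0.01,0.1,-0.075,0,0,0,1],[-0.03,0.18,-0.075,0,0,0,1],[-0.05,0.26,-0.075,0,0,0,1],[-0.07,0.34,-0.075,0,0,0,1],[-0.09,0.42,-0.075,0,0,0,1],[-0.11,0.5,-0.075,0,0,0,1],[-0.125,0.57,-0.075,0,0,0,1],[-0.125,0.59,-0.075,0,0,0,1]]]}}

```text
clock: 13.37
ee_pos: [0.5973, -0.0696, -0.0344]
ee_rot: [180.0, 0.1, 102.6]
contact_force: [-0.3, -2.0, 0.3]
finger_gap: 0.998
```

```bash
python3 - <<'E'
from h import *
print(injig())
im=snap("wrist","w11")
E
```

```text
[ 0.05912127 -0.14923451 -0.03440617]
13.3667 [ 0.5973 -0.0696 -0.0344] [1.7995e+02 1.1000e-01 1.0256e+02] [-6.6 31.7 -7.9 50.3 -0.1 70.8] [-0.3 -2.   0.3]
```

View pics/w11.png

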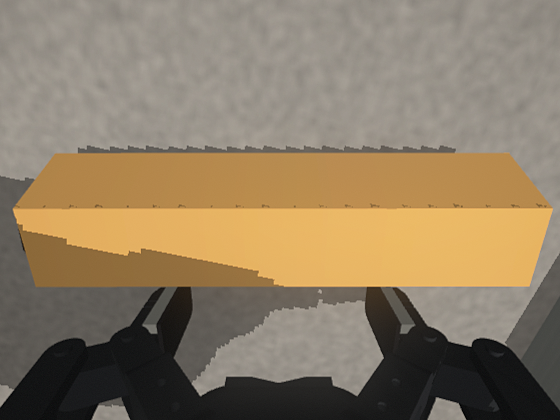

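```bash
python3 - <<'E'
from h import *
for uv,z in (((14,209),.05),((552,208),.05),((55,153),.025),((510,153),.025)):
    print(injig(back("w11",uv,z)).round(4))
E
```

```text
[-0.0254 -0.0937  0.05  ]
[ 0.1459 -0.0946  0.05  ]
[-0.026  -0.0794  0.025 ]
[ 0.147  -0.0807  0.025 ]
```

```bash
python3 - <<'E'
from h import *
units([(.057,-.175,.02),(.057,-.205,.055),(.057,-.145,.02)])
E
```

```text
(0.057, -0.175, 0.02) [0.023, -0.169, 0.363]
(0.057, -0.205, 0.055) [0.068, -0.364, 0.596]
(0.057, -0.145, 0.02) [-0.022, 0.026, 0.363]
```

Call:
{"fn": "step_arm", "kwargs": {"plan": [[[0.02,-0.12,0.1,0,0,0,1],[0.03,-0.2,0.363,0,0,0,1],[0.06,-0.33,0.59,0.08,0.018,0,1],[0.068,-0.364,0.6,0.16,0.036,0,1],[0.055,-0.3,0.56,0.24,0.055,0,1],[0.04,-0.23,0.52,0.32,0.073,0,1],[0.02,-0.15,0.47,0.4,0.092,0,1],[0,-0.05,0.42,0.487,0.113,0,1],[-0.02,0.026,0.37,0.487,0.113,0,1],[-0.02,0.026,0.37,0.487,0.113,0,1]]]}}

```text
clock: 14.25
ee_pos: [0.5922, -0.0656, 0.0162]
ee_rot: [-179.0, -45.3, 101.9]
contact_force: [-1.0, -0.2, -1.3]
finger_gap: 0.999
```

```bash
cat >> h.py <<'E'
def tip(off):
    s=robot.get_state(); R=Ro.from_euler("xyz",s["ee_rot"],degrees=True).as_matrix()
    d=R[:,2]; c,sn=np.cos(JIG[2]),np.sin(JIG[2])
    Rj=np.array([[c,sn,0],[-sn,c,0],[0,0,1]])@R
    print("tip jig",injig(s["ee_pos"]-off*d).round(4),"axes(cols xyz in jig)\n",Rj.round(3))
E
python3 - <<'E'
from h import *
tip(.049)
im=snap("side","s12"); cv2.imwrite("pics/s12a.png",cv2.resize(im[130:270,205:335,::-1],None,fx=4,fy=4,interpolation=2))
snap("wrist","w12")
E
```

```text
tip jig [ 0.0552 -0.1791  0.0507] axes(cols xyz in jig)
 [[ 0.015  1.    -0.003]
 [ 0.703 -0.008  0.711]
 [ 0.711 -0.012 -0.703]]
14.25 [ 0.5922 -0.0656  0.0162] [-178.99  -45.34  101.86] [-25.4  58.3  31.6  95.6  33.7  42.2] [-1.  -0.2 -1.3]
14.3 [ 0.5935 -0.0663  0.0183] [-179.23  -45.    102.08] [-25.4  58.   31.6  95.5  33.6  42.4] [ 0.8 -0.7 -0.9]
```

View pics/s12a.png

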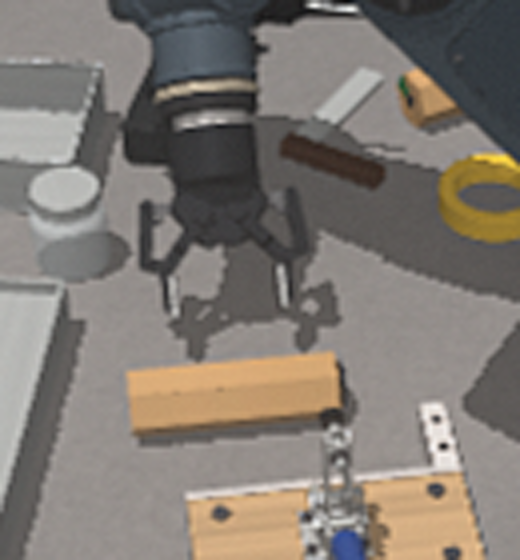

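View pics/w12.png

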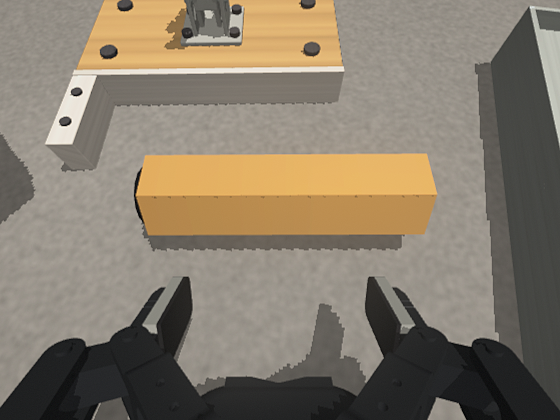

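```bash
python3 - <<'E'
from h import *
def sh(a,wps):
    for w in wps: 
        d=T([0,0,JIG[2]],[np.subtract(w,a)])[0]/.15; print(w,d.round(3).tolist())
print(1); sh((.0552,-.1791,.0507),[(.057,-.176,.018),(.057,-.160,.014),(.057,-.148,.014)])
print(2); sh((.057,-.148,.014),[(.057,-.1420,.013),(.057,-.138,.019),(.057,-.1335,.025),(.057,-.127,.030),(.057,-.12,.0345),(.057,-.112,.036)])
E
```

```text
1
(0.057, -0.176, 0.018) [0.007, 0.023, -0.218]
(0.057, -0.16, 0.014) [-0.017, 0.127, -0.245]
(0.057, -0.148, 0.014) [-0.035, 0.205, -0.245]
2
(0.057, -0.142, 0.013) [-0.009, 0.039, -0.007]
(0.057, -0.138, 0.019) [-0.015, 0.065, 0.033]
(0.057, -0.1335, 0.025) [-0.022, 0.094, 0.073]
(0.057, -0.127, 0.03) [-0.032, 0.136, 0.107]
(0.057, -0.12, 0.0345) [-0.042, 0.182, 0.137]
(0.057, -0.112, 0.036) [-0.054, 0.234, 0.147]
```

Call:
{"fn": "step_arm", "kwargs": {"plan": [[[0.01,0.01,-0.15,0.003,0,0,1],[0.007,0.022,-0.21,0,0,0,1],[-0.01,0.1,-0.245,0,0,0,1],[-0.02,0.17,-0.245,0,0,0,1],[-0.035,0.205,-0.245,0,0,0,1],[-0.035,0.205,-0.245,0,0,0,1]]]}}

```text
clock: 14.85
ee_pos: [0.5895, -0.0347, -0.0148]
ee_rot: [-179.6, -44.7, 102.5]
contact_force: [0.5, -0.1, 0.4]
finger_gap: 1.001
```

```bash
python3 - <<'E'
from h import *
tip(.049)
snap("wrist","w13")
E
```

```text
tip jig [ 0.0594 -0.1479  0.0201] axes(cols xyz in jig)
 [[ 0.007  1.     0.   ]
 [ 0.711 -0.005  0.703]
 [ 0.703 -0.005 -0.711]]
14.85 [ 0.5895 -0.0347 -0.0148] [-179.62  -44.68  102.49] [-23.1  56.5  23.9  87.7  34.6  44.6] [ 0.5 -0.1  0.4]
```

View pics/w13.png

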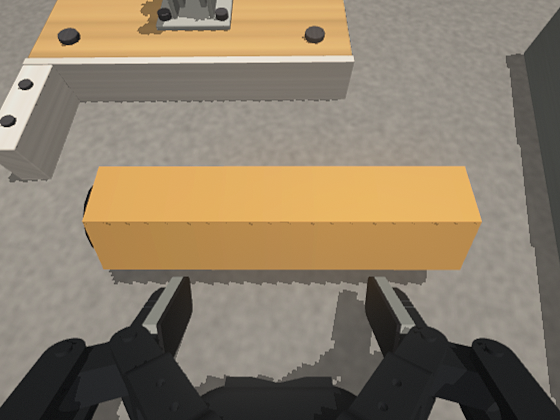

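Call:
{"fn": "step_arm", "kwargs": {"plan": [[[0,0,-0.045,0,0,0,1],[-0.004,0.018,-0.05,0,0,0,1],[-0.009,0.036,-0.05,0,0,0,1],[-0.009,0.036,-0.05,0,0,0,1]]]}}

```text
clock: 15.23
ee_pos: [0.5881, -0.0298, -0.0226]
ee_rot: [-179.6, -44.7, 102.4]
contact_force: [-0.1, 0.3, 0.1]
finger_gap: 0.997
```

```bash
python3 - <<'E'
from h import *
tip(.049)
E
```

```text
tip jig [ 0.0592 -0.1428  0.0123] axes(cols xyz in jig)
 [[ 0.008  1.     0.   ]
 [ 0.711 -0.006  0.703]
 [ 0.703 -0.005 -0.711]]
```

Call:
{"fn": "step_arm", "kwargs": {"plan": [[[-0.003,0.013,0.01,0,0,0,1],[-0.006,0.026,0.033,0,0,0,1],[-0.009,0.039,0.055,0,0,0,1],[-0.0125,0.055,0.075,0,0,0,1],[-0.0165,0.071,0.095,0,0,0,1],[-0.021,0.092,0.112,0,0,0,1],[-0.026,0.114,0.127,0,0,0,1],[-0.026,0.114,0.127,0,0,0,1]]]}}

```text
clock: 15.9
ee_pos: [0.5843, -0.012, -0.0028]
ee_rot: [-179.6, -44.7, 102.5]
contact_force: [-0.5, 0.4, -0.2]
finger_gap: 0.997
```

```bash
python3 - <<'E'
from h import *
tip(.049)
snap("wrist","w14")
E
```

```text
tip jig [ 0.0594 -0.1246  0.032 ] axes(cols xyz in jig)
 [[ 0.007  1.     0.   ]
 [ 0.711 -0.005  0.703]
 [ 0.703 -0.005 -0.711]]
15.9 [ 0.5843 -0.012  -0.0028] [-179.63  -44.69  102.5 ] [-21.6  53.8  20.3  85.8  35.4  46.2] [-0.5  0.4 -0.2]
```

View pics/w14.png

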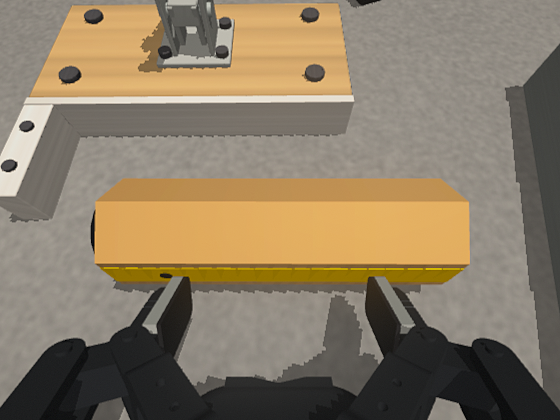

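Call:
{"fn": "step_arm", "kwargs": {"plan": [[[-0.006,0.025,0.012,0,0,0,1],[-0.012,0.055,0.02,0,0,0,1],[-0.018,0.08,0.025,0,0,0,1],[-0.018,0.08,0.025,0,0,0,1],[-0.018,0.08,0.025,0,0,0,1]]]}}

```text
clock: 16.37
ee_pos: [0.5814, 0.0, 0.0007]
ee_rot: [-179.6, -44.7, 102.5]
contact_force: [0.1, -0.4, 0.8]
finger_gap: 1.004
```

```bash
python3 - <<'E'
from h import *
tip(.049)
snap("wrist","w15")
E
```

```text
tip jig [ 0.0594 -0.1123  0.0355] axes(cols xyz in jig)
 [[ 0.007  1.    -0.   ]
 [ 0.711 -0.005  0.703]
 [ 0.703 -0.005 -0.711]]
16.3667 [0.5814 0.     0.0007] [-179.62  -44.69  102.51] [-20.7  52.6  18.5  84.7  35.8  47.1] [ 0.1 -0.4  0.8]
```

View pics/w15.png

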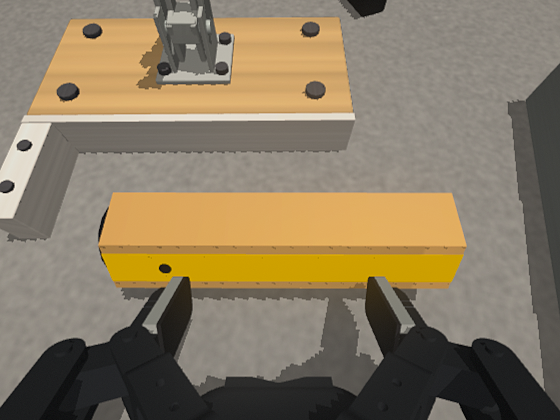

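```bash
python3 - <<'E'
from h import *
for uv in ((104,248),(466,247),(115,193),(451,193)):
    print(injig(back("w15",uv,.05)).round(4))
E
```

```text
[-0.0231 -0.0943  0.05  ]
[ 0.1463 -0.0947  0.05  ]
[-0.0246 -0.0647  0.05  ]
[ 0.1465 -0.0658  0.05  ]
```

Call:
{"fn": "step_arm", "kwargs": {"plan": [[[0.015,-0.07,0.02,0,0,0,1],[0.035,-0.15,0.0,0,0,0,1],[0.035,-0.15,-0.08,0,0,0,1],[0.035,-0.15,-0.16,0,0,0,1],[0.03,-0.12,-0.16,0,0,0,1],[0.015,-0.06,-0.16,0,0,0,1],[0.003,-0.012,-0.16,0,0,0,1],[0.003,-0.012,-0.16,0,0,0,1]]]}}

```text
clock: 17.08
ee_pos: [0.5812, 0.0, -0.0233]
ee_rot: [-179.6, -44.7, 102.5]
contact_force: [-0.5, -0.2, 0.4]
finger_gap: 1.001
```

```bash
python3 - <<'E'
from h import *
tip(.049)
E
```

```text
tip jig [ 0.0592 -0.1122  0.0115] axes(cols xyz in jig)
 [[ 0.006  1.    -0.002]
 [ 0.71  -0.003  0.704]
 [ 0.704 -0.005 -0.71 ]]
```

Call:
{"fn": "step_arm", "kwargs": {"plan": [[[-0.003,0.013,0.01,0,0,0,1],[-0.006,0.026,0.033,0,0,0,1],[-0.009,0.039,0.055,0,0,0,1],[-0.0125,0.055,0.075,0,0,0,1],[-0.0165,0.071,0.095,0,0,0,1],[-0.021,0.092,0.112,0,0,0,1],[-0.026,0.114,0.13,0,0,0,1],[-0.032,0.139,0.14,0,0,0,1],[-0.038,0.169,0.15,0,0,0,1],[-0.043,0.19,0.155,0,0,0,1],[-0.043,0.19,0.155,0,0,0,1]]]}}

```text
clock: 18.0
ee_pos: [0.5745, 0.0292, 0.0002]
ee_rot: [-179.6, -44.7, 102.6]
contact_force: [-0.1, 0.0, -0.2]
finger_gap: 0.998
```

```bash
python3 - <<'E'
from h import *
tip(.049)
snap("wrist","w16")
E
```

```text
tip jig [ 0.0594 -0.0823  0.035 ] axes(cols xyz in jig)
 [[ 0.006  1.    -0.002]
 [ 0.71  -0.003  0.704]
 [ 0.704 -0.005 -0.71 ]]
18.0 [5.745e-01 2.920e-02 2.000e-04] [-179.56  -44.74  102.58] [-18.6  50.4  14.   81.2  36.8  49.4] [-0.1  0.  -0.2]
```

View pics/w16.png

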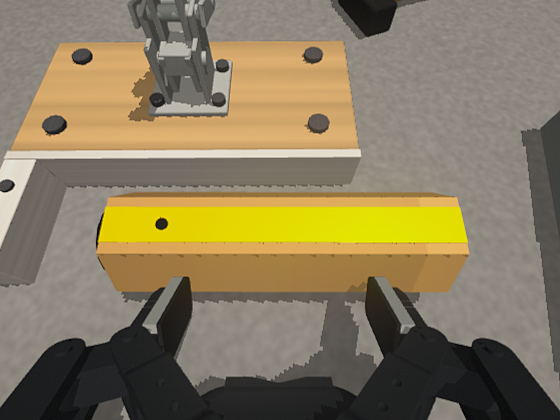

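Call:
{"fn": "step_arm", "kwargs": {"plan": [[[0.03,-0.12,0.05,0,0,0,1],[0.07,-0.3,0.2,0,0,0,1],[0.12,-0.5,0.3,-0.08,-0.018,0,1],[0.12,-0.5,0.3,-0.16,-0.036,0,1],[0.12,-0.5,0.3,-0.24,-0.055,0,1],[0.12,-0.5,0.3,-0.32,-0.073,0,1],[0.12,-0.5,0.25,-0.4,-0.092,0,1],[0.12,-0.5,0.15,-0.484,-0.112,0,1],[0.12,-0.5,0,-0.484,-0.112,0,1],[0.12,-0.5,0,-0.484,-0.112,0,1]]]}}

```text
clock: 18.88
ee_pos: [0.59, -0.0439, -0.0025]
ee_rot: [-179.7, 0.0, 102.9]
contact_force: [-0.8, 0.2, 0.0]
finger_gap: 1.0
```

```bash
python3 - <<'E'
from h import *
tip(.049)
snap("wrist","w17")
E
```

```text
tip jig [ 0.0581 -0.1225  0.0465] axes(cols xyz in jig)
 [[ 0.003  1.    -0.006]
 [ 1.    -0.003 -0.   ]
 [-0.    -0.006 -1.   ]]
18.8833 [ 0.59   -0.0439 -0.0025] [-179.68    0.    102.9 ] [-4.2 29.3 -6.9 54.1 -0.1 72.9] [-0.8  0.2  0. ]
```

View pics/w17.png

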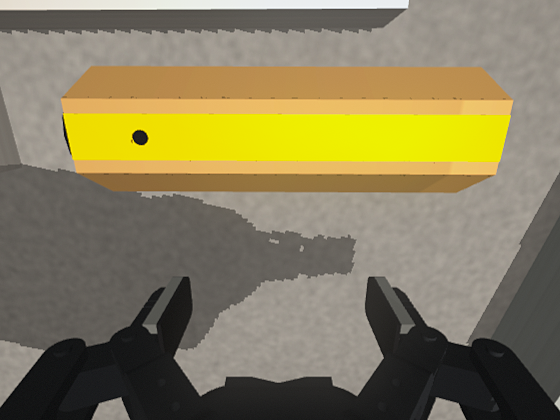

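Call:
{"fn": "step_arm", "kwargs": {"plan": [[[0,0,-0.12,0,0,0,1],[0,0,-0.235,0,0,0,1],[-0.01,0.05,-0.235,0,0,0,1],[-0.03,0.13,-0.235,0,0,0,1],[-0.05,0.21,-0.235,0,0,0,1],[-0.065,0.28,-0.235,0,0,0,1],[-0.0745,0.32,-0.235,0,0,0,1],[-0.0745,0.32,-0.235,0,0,0,1]]]}}

```text
clock: 19.6
ee_pos: [0.5796, 0.0049, -0.0355]
ee_rot: [-179.7, -0.1, 102.9]
contact_force: [-1.2, -0.0, -0.3]
finger_gap: 1.002
```

```bash
python3 - <<'E'
from h import *
tip(.049)
snap("wrist","w18")
E
```

```text
tip jig [ 0.059  -0.0727  0.0135] axes(cols xyz in jig)
 [[ 0.002  1.    -0.004]
 [ 1.    -0.002  0.002]
 [ 0.002 -0.004 -1.   ]]
19.6 [ 0.5796  0.0049 -0.0355] [-1.7975e+02 -1.4000e-01  1.0293e+02] [  0.4  29.9 -11.2  49.1   0.1  77.5] [-1.2 -0.  -0.3]
```

View pics/w18.png

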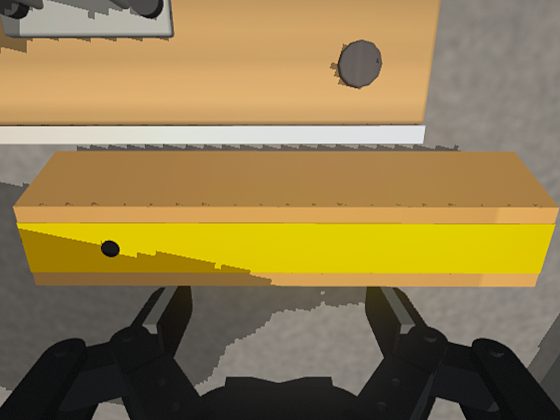

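```bash
python3 - <<'E'
from h import *
units([(.06,-.09,.03),(.08,-.09,.08),(.187,-.033,.08)])
units([(.187,-.033,.03),(.187,-.033,-.016)],(.187,-.033,.08))
units([(.165,-.033,-.016),(.1045,-.033,-.016),(.1,-.033,-.016)],(.187,-.033,-.016))
E
```

```text
(0.06, -0.09, 0.03) [0.034, -0.106, 0.438]
(0.08, -0.09, 0.08) [0.164, -0.076, 0.771]
(0.187, -0.033, 0.08) [0.773, 0.455, 0.771]
(0.187, -0.033, 0.03) [0.0, 0.0, -0.333]
(0.187, -0.033, -0.016) [0.0, 0.0, -0.64]
(0.165, -0.033, -0.016) [-0.143, -0.033, 0.0]
(0.1045, -0.033, -0.016) [-0.536, -0.124, 0.0]
(0.1, -0.033, -0.016) [-0.565, -0.131, 0.0]
```

Call:
{"fn": "step_arm", "kwargs": {"plan": [[[0.02,-0.07,0.05,0,0,0,1],[0.034,-0.106,0.25,0,0,0,1],[0.034,-0.106,0.5,0,0,0,0],[0.16,-0.08,0.77,0,0,0,-1],[0.36,0.1,0.77,0,0,0,-1],[0.55,0.27,0.77,0,0,0,-1],[0.7,0.4,0.77,0,0,0,-1],[0.773,0.455,0.77,0,0,0,-1],[0.773,0.455,0.77,0,0,0,-1]]]}}

```text
clock: 20.4
ee_pos: [0.6975, 0.0734, 0.0797]
ee_rot: [-179.8, -0.1, 103.0]
contact_force: [0.1, 0.5, -0.7]
finger_gap: 0.006
```

Call:
{"fn": "step_arm", "kwargs": {"plan": [[[0,0,-0.2,0,0,0,-1],[0,0,-0.4,0,0,0,-1],[0,0,-0.6,0,0,0,-1],[0,0,-0.64,0,0,0,-1],[0,0,-0.64,0,0,0,-1]]]}}

```text
clock: 20.82
ee_pos: [0.6958, 0.0721, -0.0177]
ee_rot: [-179.6, -0.2, 102.9]
contact_force: [-0.5, 0.2, 0.7]
finger_gap: 0.0
```

```bash
python3 - <<'E'
from h import *
tip(.036)
snap("wrist","w19")
E
```

```text
tip jig [ 0.1874 -0.0336  0.0183] axes(cols xyz in jig)
 [[ 0.002  1.    -0.008]
 [ 1.    -0.002  0.003]
 [ 0.003 -0.008 -1.   ]]
20.8167 [ 0.6958  0.0721 -0.0177] [-1.7956e+02 -1.6000e-01  1.0294e+02] [ 5.9 42.2 13.7 61.9  0.1 82.9] [-0.5  0.2  0.7]
```

View pics/w19.png

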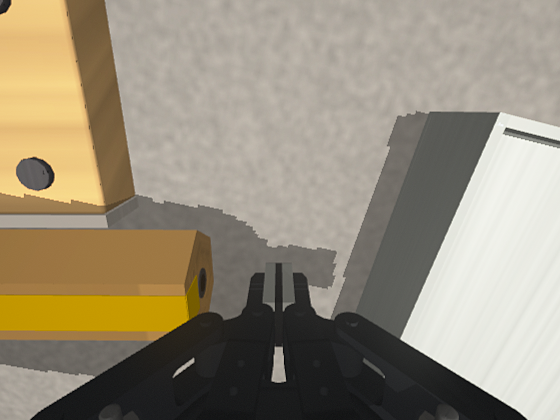

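Call:
{"fn": "step_arm", "kwargs": {"plan": [[[-0.1,-0.023,0,0,0,0,-1],[-0.17,-0.039,0,0,0,0,-1],[-0.24,-0.055,0,0,0,0,-1],[-0.31,-0.071,0,0,0,0,-1],[-0.38,-0.088,0,0,0,0,-1],[-0.45,-0.104,0,0,0,0,-1],[-0.5,-0.115,0,0,0,0,-1],[-0.52,-0.12,0,0,0,0,-1],[-0.52,-0.12,0,0,0,0,-1]]]}}

```text
clock: 21.62
ee_pos: [0.6205, 0.0541, -0.0132]
ee_rot: [-179.9, -0.1, 102.9]
contact_force: [-0.0, 0.6, 0.4]
finger_gap: -0.001
```

```bash
python3 - <<'E'
from h import *
tip(.036)
snap("wrist","w20")
E
```

```text
tip jig [ 0.1097 -0.034   0.0228] axes(cols xyz in jig)
 [[ 0.002  1.    -0.002]
 [ 1.    -0.002  0.002]
 [ 0.002 -0.002 -1.   ]]
21.6167 [ 0.6205  0.0541 -0.0132] [-1.7991e+02 -1.2000e-01  1.0293e+02] [ 4.9 33.  -2.3 54.8  0.1 82. ] [-0.   0.6  0.4]
```

View pics/w20.png

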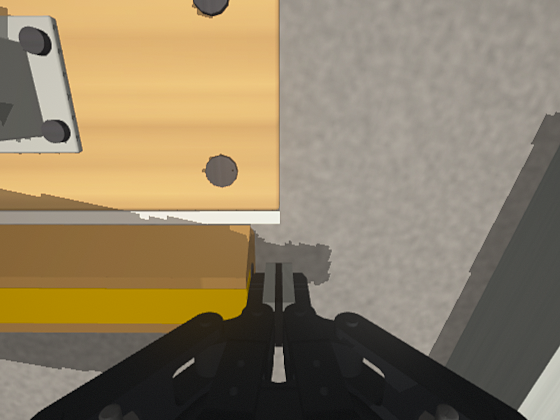

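Call:
{"fn": "step_arm", "kwargs": {"plan": [[[-0.015,-0.0035,0,0,0,0,-1],[-0.025,-0.006,0,0,0,0,-1],[-0.03,-0.007,0,0,0,0,-1],[-0.03,-0.007,0,0,0,0,-1]]]}}

```text
clock: 22.0
ee_pos: [0.6165, 0.0532, -0.0134]
ee_rot: [-179.9, -0.1, 102.9]
contact_force: [4.5, 0.9, 1.1]
finger_gap: -0.001
```

Call:
{"fn": "step_arm", "kwargs": {"plan": [[[-0.01,-0.002,0,0,0,0,-1],[-0.015,-0.0035,0,0,0,0,-1],[-0.015,-0.0035,0,0,0,0,-1]]]}}

```text
clock: 22.25
ee_pos: [0.6149, 0.0529, -0.0132]
ee_rot: [180.0, -0.1, 102.9]
contact_force: [6.2, 2.5, -0.5]
finger_gap: -0.001
```

```bash
python3 - <<'E'
from h import *
tip(.036)
E
```

```text
tip jig [ 0.104  -0.0339  0.0228] axes(cols xyz in jig)
 [[ 0.002  1.     0.   ]
 [ 1.    -0.002  0.002]
 [ 0.002  0.    -1.   ]]
```

Call:
{"fn": "step_arm", "kwargs": {"plan": [[[-0.01,-0.002,0,0,0,0,-1],[-0.015,-0.0035,0,0,0,0,-1],[-0.015,-0.0035,0,0,0,0,-1]]]}}

```text
clock: 22.5
ee_pos: [0.615, 0.053, -0.0124]
ee_rot: [179.8, -0.1, 103.0]
contact_force: [12.7, 4.1, -0.4]
finger_gap: -0.006
```

```bash
python3 - <<'E'
from h import *
units([(.13,-.034,-.012),(.13,-.04,.07),(.05,-.09,.08),(0.0,-.112,.08)])
units([(0,-.112,.03),(0.,-.112,-.037)],(0,-.112,.08))
units([(0,-.073,-.037),(0.,-.067,-.037)],(0,-.112,-.037))
E
```

```text
(0.13, -0.034, -0.012) [0.169, 0.038, 0.002]
(0.13, -0.04, 0.07) [0.178, -0.001, 0.549]
(0.05, -0.09, 0.08) [-0.266, -0.446, 0.616]
(0.0, -0.112, 0.08) [-0.558, -0.665, 0.616]
(0, -0.112, 0.03) [0.0, 0.0, -0.333]
(0.0, -0.112, -0.037) [0.0, 0.0, -0.78]
(0, -0.073, -0.037) [-0.059, 0.253, 0.0]
(0.0, -0.067, -0.037) [-0.068, 0.292, 0.0]
```

Call:
{"fn": "step_arm", "kwargs": {"plan": [[[0.17,0.04,0.02,0,0,0,-1],[0.17,0.04,0.25,0,0,0,-1],[0.17,0.02,0.5,0,0,0,0],[0.1,-0.05,0.62,0,0,0,1],[-0.1,-0.25,0.62,0,0,0,1],[-0.27,-0.45,0.62,0,0,0,1],[-0.45,-0.58,0.62,0,0,0,1],[-0.555,-0.66,0.62,0,0,0,1],[-0.555,-0.66,0.62,0,0,0,1]]]}}

```text
clock: 23.25
ee_pos: [0.5282, -0.048, 0.0806]
ee_rot: [179.9, -0.1, 102.8]
contact_force: [0.4, 1.5, 0.0]
finger_gap: 0.976
```

```bash
python3 - <<'E'
from h import *
tip(.049)
snap("wrist","w21")
E
```

```text
tip jig [-0.0034 -0.1127  0.1296] axes(cols xyz in jig)
 [[ 0.004  1.     0.002]
 [ 1.    -0.004  0.002]
 [ 0.002  0.002 -1.   ]]
23.25 [ 0.5282 -0.048   0.0806] [ 1.7988e+02 -1.3000e-01  1.0283e+02] [ -5.3  18.5 -10.5  60.9   0.2  71.9] [0.4 1.5 0. ]
```

View pics/w21.png

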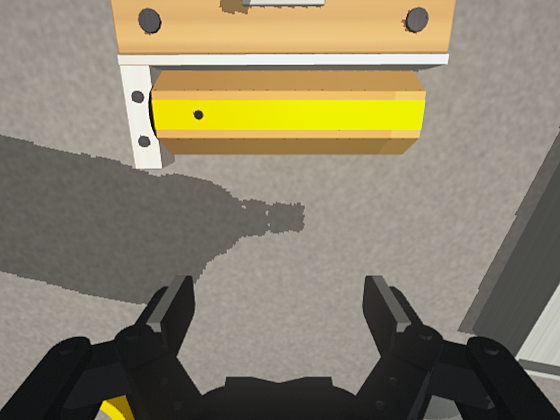

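Call:
{"fn": "step_arm", "kwargs": {"plan": [[[0.085,0.02,-0.25,0,0,0,1],[0.085,0.02,-0.5,0,0,0,1],[0.085,0.02,-0.72,0,0,0,1],[0.085,0.02,-0.78,0,0,0,1],[0.065,0.11,-0.78,0,0,0,1],[0.045,0.19,-0.78,0,0,0,1],[0.026,0.273,-0.78,0,0,0,1],[0.02,0.3,-0.78,0,0,0,1],[0.02,0.3,-0.78,0,0,0,1]]]}}

```text
clock: 24.05
ee_pos: [0.5342, -0.0012, -0.0345]
ee_rot: [179.7, 0.0, 102.9]
contact_force: [0.9, -1.9, -1.1]
finger_gap: 0.995
```

```bash
python3 - <<'E'
from h import *
tip(.049)
E
```

```text
tip jig [ 0.0128 -0.0683  0.0145] axes(cols xyz in jig)
 [[ 0.002  1.     0.006]
 [ 1.    -0.002 -0.   ]
 [-0.     0.006 -1.   ]]
```

Keep nudging towards the fence until the force rises.

Call:
{"fn": "step_arm", "kwargs": {"plan": [[[-0.003,0.013,0,0,0,0,1],[-0.004,0.018,0,0,0,0,1],[-0.004,0.018,0,0,0,0,1]]]}}

```text
clock: 24.3
ee_pos: [0.5343, -0.0008, -0.033]
ee_rot: [179.6, 0.4, 102.9]
contact_force: [0.3, -25.1, -1.7]
finger_gap: 0.999
```

Call:
{"fn": "step_arm", "kwargs": {"plan": [[[-0.003,0.013,0,0,0,0,1],[-0.003,0.013,0,0,0,0,1],[-0.003,0.013,0,0,0,0,1]]]}}

```text
clock: 24.55
ee_pos: [0.5344, -0.0011, -0.0316]
ee_rot: [179.6, 0.7, 102.9]
contact_force: [-0.6, -23.5, -0.3]
finger_gap: 0.998
```

```bash
python3 - <<'E'
from h import *
tip(.049)
E
```

```text
tip jig [ 0.013  -0.0677  0.0174] axes(cols xyz in jig)
 [[ 0.003  1.     0.007]
 [ 1.    -0.003 -0.013]
 [-0.013  0.007 -1.   ]]
```

Call:
{"fn": "step_arm", "kwargs": {"plan": [[[0.02,-0.1,0,0,0,0,1],[0.04,-0.22,0.1,0,0,0,1],[0.05,-0.22,0.4,0,0,0,0],[0.05,-0.22,0.7,0,0,0,-1],[0.05,-0.1,0.98,0,0,0,-1],[0.05,0.1,0.98,0,0,0,-1]]]}}

```text
clock: 25.05
ee_pos: [0.5451, 0.0127, 0.1233]
ee_rot: [179.1, 0.9, 102.7]
contact_force: [2.4, -0.1, 1.1]
finger_gap: 0.452
```

```bash
python3 - <<'E'
from h import *
tip(.036)
im=snap("wrist","w22")
cv2.imwrite("pics/w22a.png",cv2.resize(im[60:230,120:470,::-1],None,fx=2.2,fy=2.2,interpolation=2))
E
```

```text
tip jig [ 0.0263 -0.0567  0.1593] axes(cols xyz in jig)
 [[ 0.006  1.     0.016]
 [ 1.    -0.006 -0.015]
 [-0.015  0.016 -1.   ]]
25.05 [0.5451 0.0127 0.1233] [179.07   0.88 102.69] [ 1.8 17.7 -5.1 66.  -0.7 79.1] [ 2.4 -0.1  1.1]
```

View pics/w22.png

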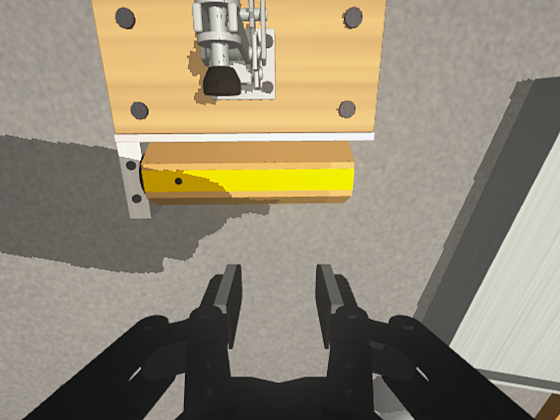

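View pics/w22a.png

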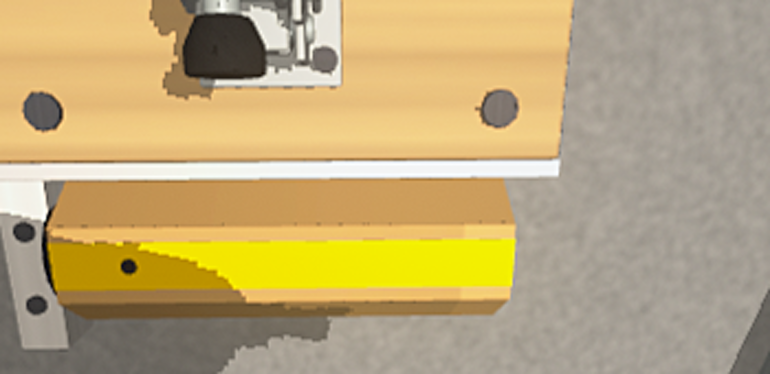

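```bash
python3 - <<'E'
from h import *
q=lambda u,v:(120+u/2.2-.27,60+v/2.2-.27)
for n,uv,z in(("front+",q(516,224),.05),("rear+",q(509,301),.05),("front-",q(50,227),.05),("fenceR",q(559,177),.032),("stop",q(68,349),.032),("bodyfoot mid",q(60,300),.05)):
    print(n,injig(back("w22",uv,z)).round(4))
E
```

```text
front+ [ 0.0896 -0.0144  0.05  ]
rear+ [ 0.0893 -0.0441  0.05  ]
front- [-0.0823 -0.0142  0.05  ]
fenceR [0.1097 0.0005 0.032 ]
stop [-0.0903 -0.0687  0.032 ]
bodyfoot mid [-0.0828 -0.0421  0.05  ]
```

```bash
python3 - <<'E'
from h import *
tipunits([(.01,-.04,.25),(0,.085,.25)])
tipunits([(0,.2,.25)],(0,.085,.25))
tipunits([(0,.2,.15),(0,.2,.095)],(0,.2,.25))
print("push");tipunits([(0,.176,.095),(0,.172,.112),(0,.16,.126),(0,.148,.136),(0,.136,.145),(0,.122,.148),(0,.107,.15),(0,.09,.152),(0,.0755,.153)],(0,.2,.095))
E
```

```text
(0.01, -0.04, 0.214) [-0.135, 0.042, 0.61]
(0, 0.085, 0.214) [-0.388, 0.839, 0.61]
(0, 0.2, 0.214) [-0.173, 0.747, 0.0]
(0, 0.2, 0.11399999999999999) [0.0, 0.0, -0.667]
(0, 0.2, 0.059000000000000004) [0.0, 0.0, -1.033]
push
(0, 0.176, 0.059000000000000004) [0.036, -0.156, 0.0]
(0, 0.172, 0.07600000000000001) [0.042, -0.182, 0.113]
(0, 0.16, 0.09) [0.06, -0.26, 0.207]
(0, 0.148, 0.1) [0.078, -0.338, 0.273]
(0, 0.136, 0.10899999999999999) [0.096, -0.416, 0.333]
(0, 0.122, 0.11199999999999999) [0.117, -0.507, 0.353]
(0, 0.107, 0.11399999999999999) [0.14, -0.604, 0.367]
(0, 0.09, 0.11599999999999999) [0.166, -0.714, 0.38]
(0, 0.0755, 0.11699999999999999) [0.187, -0.809, 0.387]
```

Call:
{"fn": "step_arm", "kwargs": {"plan": [[[-0.05,0,0.25,0.01,0.01,0,-1],[-0.13,0.04,0.5,0.01,0.01,0,-1],[-0.14,0.06,0.62,0.01,0.01,0,-1],[-0.22,0.3,0.62,0.01,0.01,0,-1],[-0.31,0.58,0.62,0.01,0.01,0,-1],[-0.388,0.839,0.62,0.01,0.01,0,-1],[-0.388,0.839,0.62,0.01,0.01,0,-1]]]}}

```text
clock: 25.68
ee_pos: [0.4848, 0.1512, 0.2171]
ee_rot: [179.6, -0.5, 103.2]
contact_force: [0.3, -1.0, 0.4]
finger_gap: 0.002
```

Call:
{"fn": "step_arm", "kwargs": {"plan": [[[-0.06,0.25,0,0,0,0,-1],[-0.12,0.5,0,0,0,0,-1],[-0.173,0.75,0,0,0,0,-1],[-0.173,0.75,-0.1,0,0,0,-1],[-0.173,0.75,-0.35,0,0,0,-1],[-0.173,0.75,-0.6,0,0,0,-1],[-0.173,0.75,-0.67,0,0,0,-1],[-0.173,0.75,-0.67,0,0,0,-1]]]}}

```text
clock: 26.35
ee_pos: [0.4568, 0.2635, 0.1148]
ee_rot: [179.8, -0.4, 103.3]
contact_force: [-0.1, -0.2, 0.8]
finger_gap: -0.003
```

```bash
python3 - <<'E'
from h import *
tip(.036)
im=snap("wrist","w23");im=snap("side","s23"); cv2.imwrite("pics/s23a.png",cv2.resize(im[180:310,225:355,::-1],None,fx=4.5,fy=4.5,interpolation=2))
E
```

```text
tip jig [-0.0027  0.2068  0.1508] axes(cols xyz in jig)
 [[-0.004  1.     0.004]
 [ 1.     0.004  0.007]
 [ 0.007  0.004 -1.   ]]
26.35 [0.4568 0.2635 0.1148] [179.79  -0.41 103.27] [ 29.8  16.7  -7.9  65.1   0.3 106.5] [-0.1 -0.2  0.8]
26.4 [0.4579 0.2639 0.1168] [179.64  -0.46 103.25] [ 29.7  16.6  -7.6  65.3   0.3 106.5] [-0.3 -0.2 -0.2]
```

View pics/w23.png

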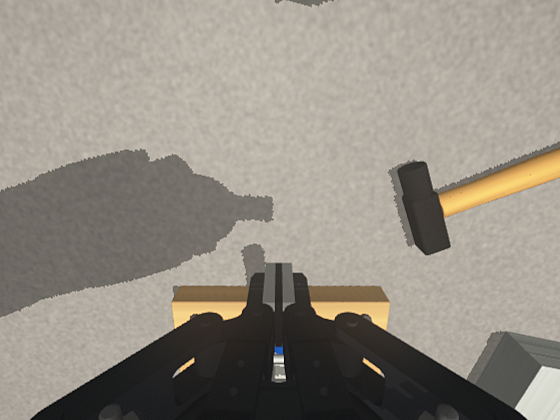

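View pics/s23a.png

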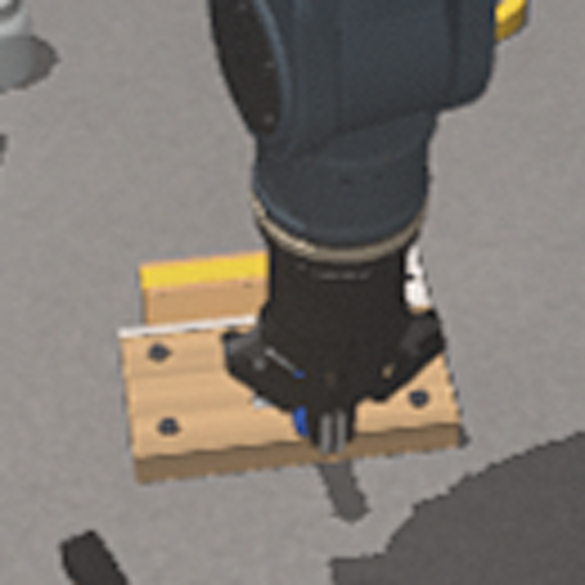

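Call:
{"fn": "step_arm", "kwargs": {"plan": [[[0.01,0,-0.2,0,0,0,-1],[0.012,0,-0.37,0,0,0,-1],[0.03,-0.08,-0.38,0,0,0,-1],[0.05,-0.15,-0.38,0,0,0,-1],[0.06,-0.2,-0.37,0,0,0,-1],[0.06,-0.2,-0.37,0,0,0,-1]]]}}

```text
clock: 26.95
ee_pos: [0.4697, 0.2332, 0.065]
ee_rot: [179.3, -0.5, 103.1]
contact_force: [-0.0, 0.1, -0.6]
finger_gap: -0.002
```

```bash
python3 - <<'E'
from h import *
tip(.036)
tipunits([(0,.172,.108),(0,.16,.124),(0,.148,.136),(0,.136,.145),(0,.122,.148)])
im=snap("side","s24"); cv2.imwrite("pics/s24a.png",cv2.resize(im[180:310,225:355,::-1],None,fx=4.5,fy=4.5,interpolation=2))
E
```

```text
tip jig [0.0028 0.1743 0.101 ] axes(cols xyz in jig)
 [[-0.002  1.     0.012]
 [ 1.     0.001  0.009]
 [ 0.009  0.012 -1.   ]]
(0, 0.172, 0.07200000000000001) [-0.017, -0.022, 0.047]
(0, 0.16, 0.088) [0.001, -0.1, 0.153]
(0, 0.148, 0.1) [0.019, -0.178, 0.233]
(0, 0.136, 0.10899999999999999) [0.038, -0.256, 0.293]
(0, 0.122, 0.11199999999999999) [0.059, -0.347, 0.313]
26.95 [0.4697 0.2332 0.065 ] [179.34  -0.51 103.14] [ 26.2  17.8 -13.9  57.6   0.4 103. ] [-0.   0.1 -0.6]
```

View pics/s24a.png

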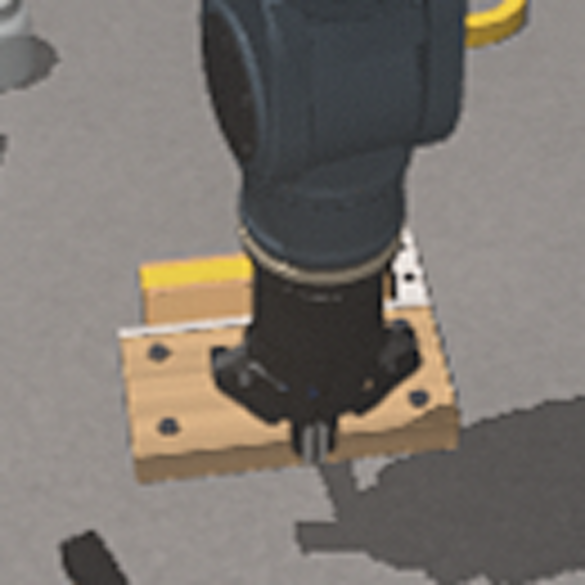

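Call:
{"fn": "step_arm", "kwargs": {"plan": [[[-0.012,-0.03,0.0,0,0,0,-1],[-0.005,-0.065,0.02,0,0,0,-1],[0.002,-0.1,0.07,0,0,0,-1],[0.01,-0.135,0.12,0,0,0,-1]]]}}

```text
clock: 27.33
ee_pos: [0.4715, 0.2244, 0.0867]
ee_rot: [179.0, -1.7, 103.5]
contact_force: [-20.8, 83.9, 29.6]
finger_gap: -0.005
```

```bash
python3 - <<'E'
from h import *
tip(.036)
im=snap("wrist","w25");
E
```

```text
tip jig [0.0023 0.1645 0.1226] axes(cols xyz in jig)
 [[-0.008  1.     0.018]
 [ 1.     0.007  0.03 ]
 [ 0.03   0.018 -0.999]]
27.3333 [0.4715 0.2244 0.0867] [178.97  -1.74 103.5 ] [ 24.4  16.1 -12.9  59.6   1.5 101. ] [-20.8  83.9  29.6]
```

View pics/w25.png

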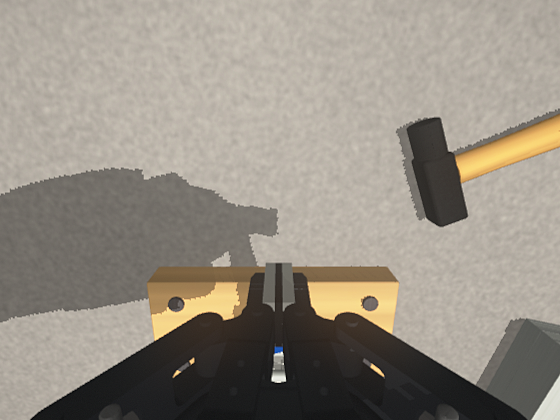

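Call:
{"fn": "step_arm", "kwargs": {"plan": [[[-0.015,0.07,0.0,0,0,0,-1],[-0.04,0.18,0,0,0,0,-1],[-0.05,0.22,0,0,0,0,-1]]]}}

```text
clock: 27.63
ee_pos: [0.4653, 0.2594, 0.0901]
ee_rot: [178.7, -1.8, 103.6]
contact_force: [-0.9, 0.2, 0.6]
finger_gap: -0.001
```

```bash
python3 - <<'E'
from h import *
tip(.036)
im=snap("wrist","w26");im=snap("side","s26"); cv2.imwrite("pics/s26a.png",cv2.resize(im[180:310,225:355,::-1],None,fx=4.5,fy=4.5,interpolation=2))
im=snap("top","t26"); cv2.imwrite("pics/t26a.png",cv2.resize(im[180:290,180:310,::-1],None,fx=4.5,fy=4.5,interpolation=2))
E
```

```text
tip jig [0.0041 0.2    0.1261] axes(cols xyz in jig)
 [[-0.009  1.     0.023]
 [ 0.999  0.008  0.032]
 [ 0.032  0.023 -0.999]]
27.6333 [0.4653 0.2594 0.0901] [178.68  -1.85 103.57] [ 28.2  16.8 -11.5  60.    1.5 104.7] [-0.9  0.2  0.6]
27.6833 [0.4649 0.2594 0.0896] [178.74  -1.82 103.6 ] [ 28.2  16.8 -11.5  60.    1.4 104.6] [-1.8  0.3  0.3]
27.7333 [0.465  0.2583 0.0892] [178.78  -1.78 103.59] [ 28.1  16.8 -11.6  60.    1.4 104.6] [ 0.4 -0.5 -0.6]
```

View pics/s26a.png

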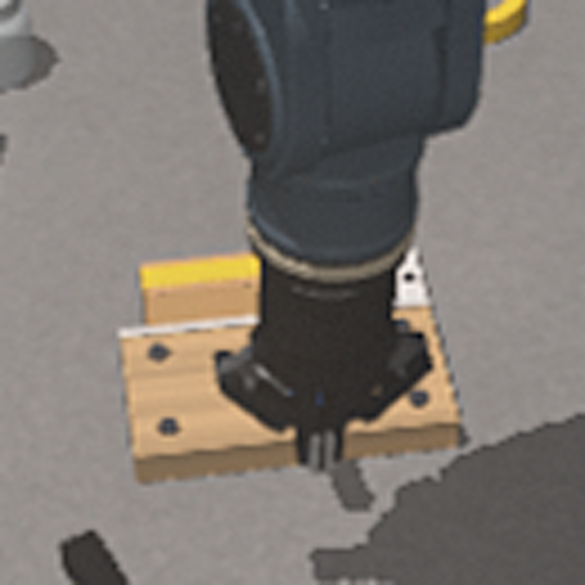

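View pics/t26a.png

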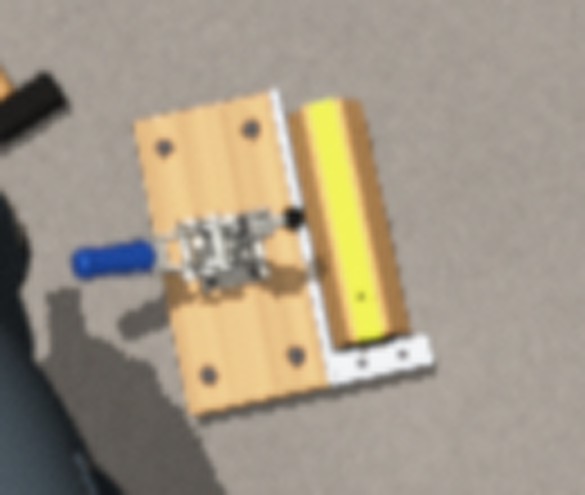

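View pics/w26.png

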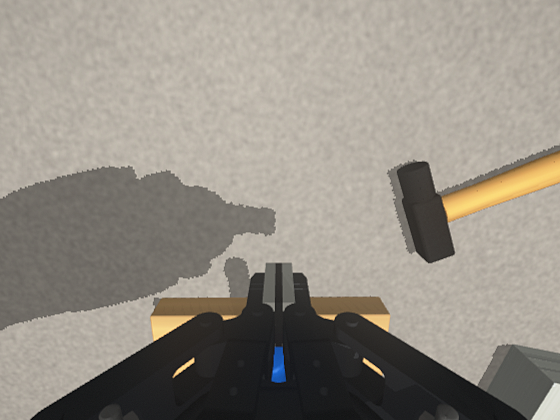

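```bash
python3 - <<'E'
from h import *
print(injig())
units([(0,.195,.15),(0,.136,.15)])
units([(0,.136,.041)],(0,.136,.15))
print(proj("top",T(JIG,[(0,.136,.098),(0,.1605,.1094)])))
E
```

```text
[0.00409107 0.19936544 0.08896446]
(0, 0.195, 0.15) [-0.02, -0.035, 0.407]
(0, 0.136, 0.15) [0.069, -0.418, 0.407]
(0, 0.136, 0.041) [0.0, 0.0, -0.727]
[[203.66447913 238.27222342]
 [195.29102582 239.57150174]]
```

Call:
{"fn": "step_arm", "kwargs": {"plan": [[[-0.02,0,0.2,-0.02,0.0145,0,-1],[-0.03,-0.03,0.4,-0.02,0.0145,0,0.2],[0.0,-0.2,0.4,-0.02,0.0145,0,0.2],[0.05,-0.4,0.4,-0.02,0.0145,0,0.2],[0.05,-0.415,0.4,-0.02,0.0145,0,0.2],[0.05,-0.415,0.4,-0.02,0.0145,0,0.2]]]}}

```text
clock: 28.28
ee_pos: [0.4728, 0.1932, 0.1491]
ee_rot: [-179.5, -0.3, 103.4]
contact_force: [0.3, 0.0, 0.4]
finger_gap: 0.603
```

```bash
python3 - <<'E'
from h import *
tip(.057); print(injig())
units([(0,.136,.041)])
im=snap("wrist","w27")
E
```

```text
tip jig [-0.0023  0.1346  0.2061] axes(cols xyz in jig)
 [[-0.005  1.    -0.009]
 [ 1.     0.005  0.005]
 [ 0.005 -0.009 -1.   ]]
[-0.00281577  0.1349206   0.14907229]
(0, 0.136, 0.041) [0.017, 0.011, -0.72]
28.2833 [0.4728 0.1932 0.1491] [-179.5    -0.3   103.36] [22.  14.6 -5.5 70.3  0.4 98.6] [0.3 0.  0.4]
```

View pics/w27.png

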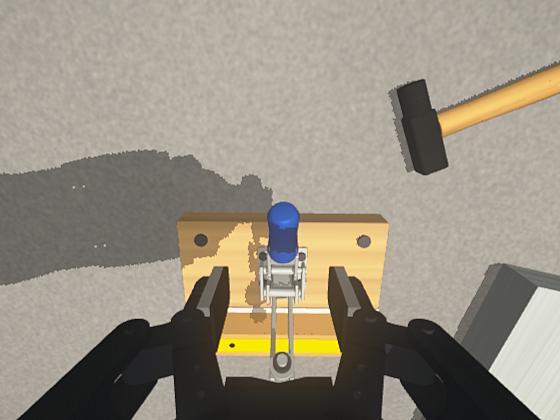

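```bash
python3 - <<'E'
from h import *
G=[(54,162),(71,162),(88,159),(104,151),(118,138),(129,123),(135,106),(136,98)]
for i,(y,z) in enumerate(G):
    f=np.radians([0,9.3,18.6,28,37,47,58,65][i]); u=np.array([np.sin(f),np.cos(f)])
    e=np.array([y,z])+27*u; b=np.array([y,z])-27*u
    P=T(JIG,[(0,*(b/1e3)),(0,y/1e3,z/1e3),(0,*(e/1e3))])
    print((y,z),*[proj(n,P).round(0).tolist() for n in("w27","t26","w9")])
for yz in [(.0,.13),(.02,.15),(.03,.16),(.02,.12)]: print(yz,proj("w27",T(JIG,[(0,*yz)])),proj("w9",T(JIG,[(0,*yz)])))
E
sed -i 's/if n in("side","top") else/if n in("side","top") or n[0] in "st" else/; s/return _c(n)/return _c({"s":"side","t":"top"}[n[0]])/' h.py; tail -25 h.py | grep "_c("
```

```text
(54, 162) [[282.0, 338.0], [282.0, 366.0], [283.0, 402.0]] [[272.0, 491.0], [272.0, 548.0], [272.0, 624.0]] [[280.0, 113.0], [280.0, 114.0], [281.0, 115.0]]
(71, 162) [[282.0, 325.0], [283.0, 346.0], [283.0, 373.0]] [[272.0, 478.0], [272.0, 527.0], [272.0, 596.0]] [[280.0, 97.0], [280.0, 89.0], [281.0, 79.0]]
(88, 159) [[283.0, 309.0], [283.0, 322.0], [283.0, 338.0]] [[272.0, 460.0], [272.0, 499.0], [272.0, 554.0]] [[280.0, 79.0], [280.0, 62.0], [280.0, 41.0]]
(104, 151) [[283.0, 290.0], [283.0, 294.0], [284.0, 298.0]] [[272.0, 435.0], [272.0, 461.0], [273.0, 497.0]] [[280.0, 63.0], [280.0, 39.0], [280.0, 7.0]]
(118, 138) [[283.0, 271.0], [283.0, 265.0], [284.0, 258.0]] [[272.0, 407.0], [272.0, 419.0], [273.0, 435.0]] [[279.0, 51.0], [279.0, 21.0], [280.0, -18.0]]
(129, 123) [[283.0, 255.0], [283.0, 242.0], [284.0, 225.0]] [[272.0, 383.0], [272.0, 382.0], [273.0, 381.0]] [[279.0, 43.0], [279.0, 9.0], [279.0, -33.0]]
(135, 106) [[283.0, 245.0], [283.0, 226.0], [284.0, 203.0]] [[272.0, 365.0], [272.0, 353.0], [273.0, 339.0]] [[279.0, 42.0], [279.0, 7.0], [279.0, -35.0]]
(136, 98) [[283.0, 244.0], [283.0, 221.0], [284.0, 195.0]] [[272.0, 360.0], [272.0, 343.0], [273.0, 323.0]] [[279.0, 44.0], [279.0, 8.0], [279.0, -33.0]]
(0.0, 0.13) [[281.5808245  387.00840868]] [[280.09362857 178.22754186]]
(0.02, 0.15) [[281.88918074 389.25198892]] [[280.24856752 158.92916767]]
(0.03, 0.16) [[282.07014172 390.56864936]] [[280.33885096 147.68394028]]
(0.02, 0.12) [[281.80550356 358.82857699]] [[279.86290001 153.56437114]]
def cal(n): return _c({"s":"side","t":"top"}[n[0]]) if n in("side","top") or n[0] in "st" else wcam(n)
```

Call:
{"fn": "step_arm", "kwargs": {"plan": [[[0.02,0.0,-0.2,0,0,0,0.2],[0.025,-0.02,-0.4,0,0,0,0.2],[0.028,-0.02,-0.57,0,0,0,0.2],[0.028,-0.02,-0.6,0,0,0,0.2],[0.028,-0.02,-0.6,0,0,0,0.2]]]}}

```text
clock: 28.75
ee_pos: [0.4754, 0.1911, 0.0578]
ee_rot: [-179.3, -0.3, 103.4]
contact_force: [-0.6, -0.2, -0.1]
finger_gap: 0.601
```

```bash
python3 - <<'E'
from h import *
tip(.057); print(injig())
im=snap("wrist","w28")
im=snap("side","s28"); cv2.imwrite("pics/s28a.png",cv2.resize(im[180:310,225:355,::-1],None,fx=4.5,fy=4.5,interpolation=2))
E
```

```text
tip jig [-0.      0.132   0.1148] axes(cols xyz in jig)
 [[-0.007  1.    -0.012]
 [ 1.     0.007  0.005]
 [ 0.005 -0.012 -1.   ]]
[-0.00073576  0.13229085  0.05781933]
28.75 [0.4754 0.1911 0.0578] [-179.3    -0.3   103.44] [ 21.6  18.1 -14.5  58.    0.4  98.2] [-0.6 -0.2 -0.1]
28.8 [0.4765 0.1915 0.0594] [-179.45   -0.32  103.44] [ 21.6  18.  -14.4  58.1   0.4  98.2] [0.6 0.1 0.5]
```

View pics/w28.png

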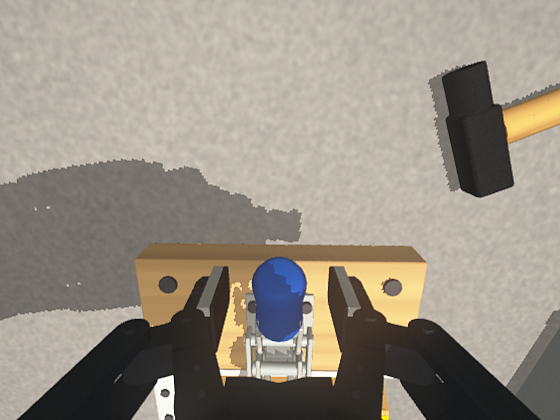

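View pics/s28a.png

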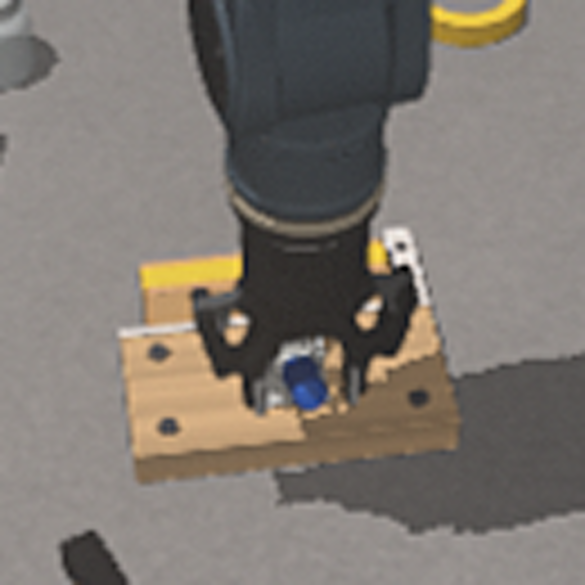

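Call:
{"fn": "step_arm", "kwargs": {"plan": [[[0,0,0,0,0,0,-1],[0,0,0,0,0,0,-1],[0,0,0,0,0,0,-1],[0,0,0,0,0,0,-1],[0,0,0,0,0,0,-1],[0,0,0,0,0,0,-1]]], "force": 30}}

```text
clock: 29.35
ee_pos: [0.4765, 0.1923, 0.0608]
ee_rot: [-179.5, -0.4, 103.5]
contact_force: [-8.1, 3.2, 3.8]
finger_gap: 0.247
```

```bash
python3 - <<'E'
from h import *
tip(.057); p=injig(); print(p)
G=np.array([(129,123),(118,138),(104,151),(88,159),(71,162),(54,162)])/1e3
units([(0,y,z-.055) for y,z in G])
E
```

```text
tip jig [0.0011 0.1328 0.1178] axes(cols xyz in jig)
 [[-0.007  1.    -0.009]
 [ 1.     0.007  0.007]
 [ 0.007 -0.009 -1.   ]]
[0.00059637 0.13322757 0.06079066]
(0, np.float64(0.129), np.float64(0.068)) [0.002, -0.028, 0.048]
(0, np.float64(0.118), np.float64(0.08300000000000002)) [0.019, -0.1, 0.148]
(0, np.float64(0.104), np.float64(0.096)) [0.04, -0.191, 0.235]
(0, np.float64(0.088), np.float64(0.10400000000000001)) [0.064, -0.295, 0.288]
(0, np.float64(0.071), np.float64(0.10700000000000001)) [0.09, -0.405, 0.308]
(0, np.float64(0.054), np.float64(0.10700000000000001)) [0.115, -0.515, 0.308]
```

Call:
{"fn": "step_arm", "kwargs": {"plan": [[[0.001,-0.014,0.024,0,0,0,-1],[0.003,-0.028,0.048,0,0,0,-1],[0.008,-0.05,0.085,0,0,0,-1],[0.014,-0.075,0.117,0,0,0,-1],[0.02,-0.1,0.148,0,0,0,-1],[0.026,-0.13,0.178,0,0,0,-1],[0.033,-0.16,0.207,0,0,0,-1],[0.04,-0.19,0.235,0,0,0,-1]]]}}

```text
clock: 30.02
ee_pos: [0.4821, 0.1653, 0.097]
ee_rot: [-179.5, -0.6, 103.5]
contact_force: [-2.7, 6.5, -7.7]
finger_gap: 0.247
```

```bash
python3 - <<'E'
from h import *
tip(.057); p=injig(); print(p)
im=snap("wrist","w29")
G=np.array([(96,155.5),(88,159),(79,161),(71,162),(62,162.5),(54,162),(52,162)])/1e3
units([(0,y,z-.055) for y,z in G])
E
```

```text
tip jig [0.0005 0.1051 0.154 ] axes(cols xyz in jig)
 [[-0.008  1.    -0.008]
 [ 1.     0.008  0.01 ]
 [ 0.011 -0.008 -1.   ]]
[-9.82385752e-06  1.05667334e-01  9.69702742e-02]
30.0167 [0.4821 0.1653 0.097 ] [-179.53   -0.6   103.53] [ 18.5  16.  -11.5  63.    0.6  95. ] [-2.7  6.5 -7.7]
(0, np.float64(0.096), np.float64(0.1005)) [0.011, -0.056, 0.019]
(0, np.float64(0.088), np.float64(0.10400000000000001)) [0.023, -0.108, 0.042]
(0, np.float64(0.079), np.float64(0.10600000000000001)) [0.037, -0.167, 0.056]
(0, np.float64(0.071), np.float64(0.10700000000000001)) [0.049, -0.218, 0.062]
(0, np.float64(0.062), np.float64(0.10750000000000001)) [0.062, -0.277, 0.066]
(0, np.float64(0.054), np.float64(0.10700000000000001)) [0.074, -0.329, 0.062]
(0, np.float64(0.052), np.float64(0.10700000000000001)) [0.077, -0.342, 0.062]
```

View pics/w29.png

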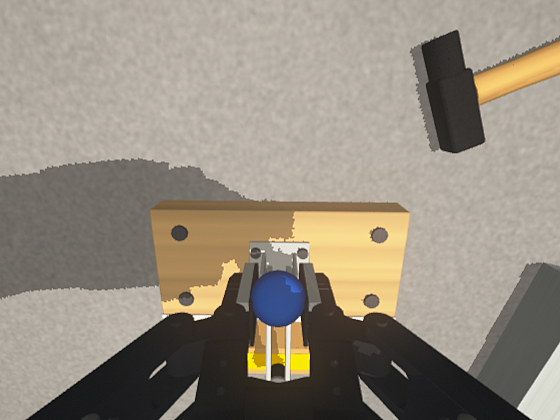

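Working smoothly with low force. Continue to lock.

Call:
{"fn": "step_arm", "kwargs": {"plan": [[[0.006,-0.028,0.01,0,0,0,-1],[0.011,-0.056,0.019,0,0,0,-1],[0.017,-0.082,0.03,0,0,0,-1],[0.023,-0.108,0.04,0,0,0,-1],[0.03,-0.138,0.048,0,0,0,-1],[0.037,-0.167,0.053,0,0,0,-1],[0.043,-0.193,0.057,0,0,0,-1],[0.049,-0.218,0.059,0,0,0,-1]]]}}

```text
clock: 30.73
ee_pos: [0.4901, 0.1336, 0.1082]
ee_rot: [-179.7, -0.8, 103.6]
contact_force: [-8.1, 10.3, 18.3]
finger_gap: 0.247
```

Call:
{"fn": "step_arm", "kwargs": {"plan": [[[0.006,-0.03,0.003,0,0,0,-1],[0.013,-0.06,0.004,0,0,0,-1],[0.019,-0.085,0.003,0,0,0,-1],[0.025,-0.111,0.001,0,0,0,-1],[0.027,-0.12,0,0,0,0,-1],[0.027,-0.12,0,0,0,0,-1]]]}}

```text
clock: 31.23
ee_pos: [0.494, 0.1165, 0.1091]
ee_rot: [-179.7, -0.9, 103.6]
contact_force: [-5.3, 6.6, 5.4]
finger_gap: 0.246
```

```bash
python3 - <<'E'
from h import *
tip(.057)
im=snap("wrist","w30")
E
```

```text
tip jig [0.0008 0.0545 0.1661] axes(cols xyz in jig)
 [[-0.009  1.    -0.005]
 [ 1.     0.009  0.016]
 [ 0.016 -0.005 -1.   ]]
31.2333 [0.494  0.1165 0.1091] [-179.73   -0.91  103.57] [ 12.6  15.2 -10.7  64.4   0.9  89.1] [-5.3  6.6  5.4]
```

View pics/w30.png

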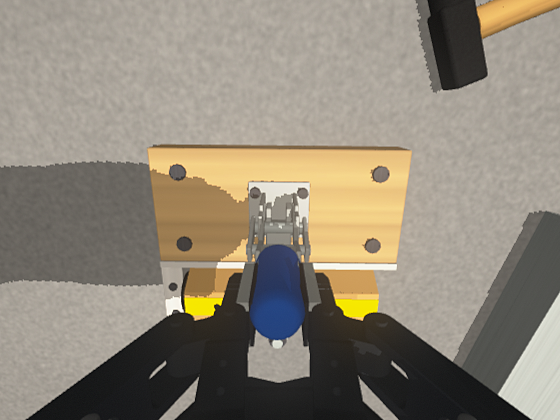

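Grip is at y≈54.5 mm. One more small push to the lock stop.

Call:
{"fn": "step_arm", "kwargs": {"plan": [[[0.004,-0.016,0,0,0,0,-1],[0.005,-0.025,0,0,0,0,-1],[0.005,-0.025,0,0,0,0,-1]]]}}

```text
clock: 31.53
ee_pos: [0.4943, 0.1136, 0.109]
ee_rot: [-179.7, -1.0, 103.6]
contact_force: [-2.3, 7.6, -8.8]
finger_gap: 0.246
```

```bash
python3 - <<'E'
from h import *
tip(.057)
E
```

```text
tip jig [0.0005 0.0515 0.166 ] axes(cols xyz in jig)
 [[-0.009  1.    -0.005]
 [ 1.     0.01   0.018]
 [ 0.018 -0.005 -1.   ]]
```

Call:
{"fn": "step_arm", "kwargs": {"plan": [[[0.004,-0.015,0,0,0,0,-1],[0.004,-0.02,0,0,0,0,-1],[0.004,-0.02,0,0,0,0,-1]]]}}

```text
clock: 31.78
ee_pos: [0.4947, 0.1114, 0.1089]
ee_rot: [-179.7, -1.1, 103.6]
contact_force: [0.6, 7.1, -13.2]
finger_gap: 0.246
```

```bash
python3 - <<'E'
from h import *
tip(.057)
E
```

```text
tip jig [0.0003 0.0492 0.1659] axes(cols xyz in jig)
 [[-0.01   1.    -0.006]
 [ 1.     0.01   0.02 ]
 [ 0.02  -0.005 -1.   ]]
```

Call:
{"fn": "step_arm", "kwargs": {"plan": [[[0,0,0,0,0,0,0.3],[0,0,0,0,0,0,0.3],[0,0,0,0,0,0,0.3],[0,0,0,0,0,0,0.3],[0,0,0.1,0,0,0,0.3],[0,0,0.3,0,0,0,0.3],[0,0,0.5,0,0,0,0.3],[0,0,0.8,0,0,0,0.3],[0.1,-0.3,0.95,-0.012,0,0,0.3],[0.15,-0.6,0.95,-0.012,0,0,0.3],[0.15,-0.6,0.95,-0.012,0,0,0.3]]]}}

```text
clock: 32.7
ee_pos: [0.5186, 0.0182, 0.2533]
ee_rot: [-179.6, 0.0, 103.6]
contact_force: [0.4, -0.5, -0.4]
finger_gap: 0.647
```

```bash
python3 - <<'E'
from h import *
tip(.05)
im=snap("wrist","w31"); im=snap("side","s31"); cv2.imwrite("pics/s31a.png",cv2.resize(im[180:310,225:355,::-1],None,fx=4.5,fy=4.5,interpolation=2))
im=cv2.imread("pics/w31.png"); cv2.imwrite("pics/w31a.png",cv2.resize(im[30:260,150:400],None,fx=2.6,fy=2.6,interpolation=2))
P=T(JIG,[(0,.054,.162),(0,.054,.189),(0,-.029,.068)])
print(proj("w31",P),proj("side",P))
P=T(JIG,[(0,.071,.162),(0,.076,.189)]); print(proj("w31",P),proj("side",P))
E
```

```text
tip jig [ 0.0026 -0.0458  0.3033] axes(cols xyz in jig)
 [[-0.009  1.    -0.007]
 [ 1.     0.009 -0.001]
 [-0.001 -0.007 -1.   ]]
32.7 [0.5186 0.0182 0.2533] [-1.7961e+02  4.0000e-02  1.0357e+02] [ 2.1 14.9  9.8 85.3 -0.1 78.5] [ 0.4 -0.5 -0.4]
32.75 [0.5184 0.0173 0.2526] [-1.7955e+02  3.0000e-02  1.0346e+02] [ 2.  14.9  9.8 85.3 -0.1 78.5] [-0.1 -2.1  0.2]
[[278.34167331  89.2426484 ]
 [278.0961762   87.03534427]
 [278.13781561 169.28201227]] [[288.58192414 232.8747457 ]
 [288.63659526 226.32117161]
 [284.45610599 234.36435761]]
[[278.5649749   66.11976453]
 [278.4132202   53.2874113 ]] [[289.48354291 237.18376051]
 [289.82591047 231.91450319]]
```

View pics/w31a.png

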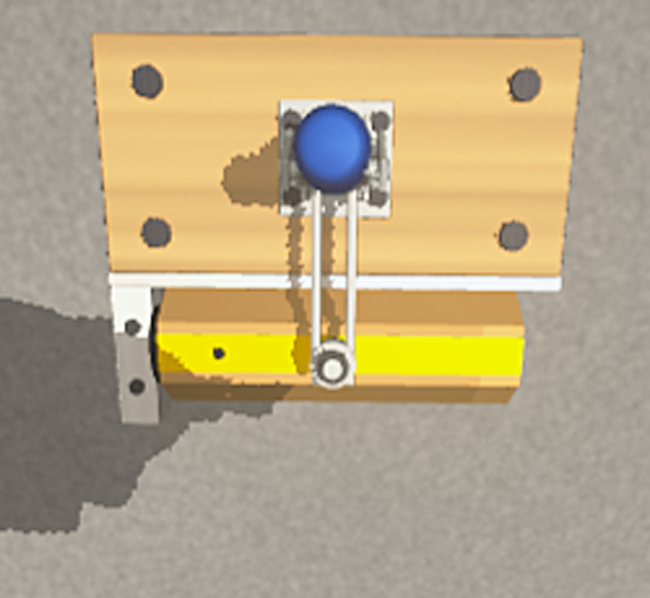

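View pics/s31a.png

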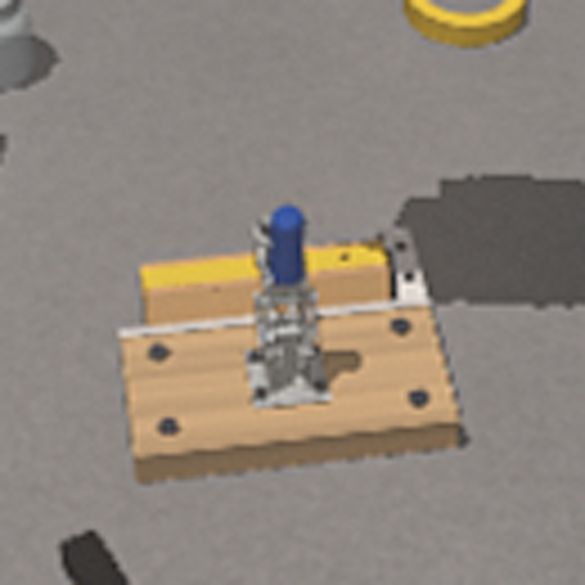

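```bash
python3 - <<'E'
from h import *
q=lambda u,v:(150+u/2.6-.3,30+v/2.6-.3)
for n,uv,z in(("front+",q(525,325),.05),("rear+",q(520,387),.05),("front-",q(158,325),.05),("fenceR",q(560,290),.032),("fenceL",q(110,288),.032),("stop",q(159,422),.032)):
    print(n,injig(back("w31",uv,z)).round(4))
im=snap("top","t31")
import numpy as np
a=cv2.imread("pics/top0.png"); b=im[:,:,::-1]; cv2.imwrite("pics/t31a.png",np.hstack([a[80:300,20:450][:, :],]) if 0 else cv2.resize(b[80:320,90:460],None,fx=2.1,fy=2.1))
E
```

```text
front+ [ 0.0898 -0.0133  0.05  ]
rear+ [ 0.09   -0.0431  0.05  ]
front- [-0.0835 -0.0153  0.05  ]
fenceR [0.1095 0.0012 0.032 ]
fenceL [-0.1099 -0.0002  0.032 ]
stop [-0.0901 -0.0675  0.032 ]
32.8 [0.5178 0.0191 0.252 ] [-1.7950e+02 -3.0000e-02  1.0344e+02] [ 2.2 14.9  9.7 85.3 -0.1 78.7] [0.1 0.4 0.3]
```

View pics/t31a.png

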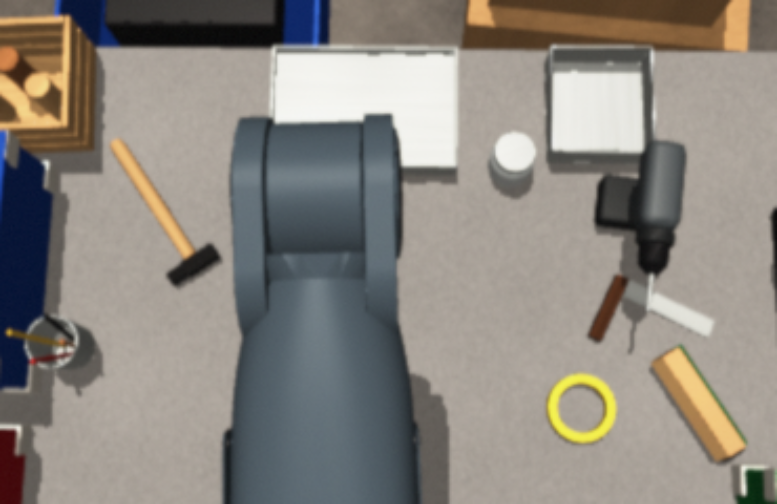

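```bash
python3 -c "
from plant import robot
print(robot.finish_job(), robot.get_state()['clock'])"
```

```text
the job is handed in; nothing more can be done
the job is handed in; nothing more can be done
```

The job is done and handed in at about 33 s. I opened the clamp to its end stop and slid the leg a little towards the fence. I then rolled it over twice by lifting its rear edge, so the yellow stripe faces up. After that I pushed it against the end stop (about 13 N, no further motion) and the fence (about 24 N). Last, I gripped the blue handle and swung it over centre to lock.

**Last checks:**
- **Clamp:** after release, the wrist picture shows the handle upright, within about a pixel of its locked position. The spindle is down on the stripe.
- **Leg:** its end is at jig x ≈ 90 mm, and its top edges give y ≈ -28 to -29 mm. It is parallel to the fence and home within about 1 mm.
- **Surroundings:** the other bench items look unmoved in the top view. The gripper is clear of everything.

**What disagreed or went wrong:**
- **Finger length:** the shut fingers end about 36 mm short of the reported TCP; a touch on the bench at a reported z of -36 mm confirmed this.
- **Force spikes:** because of the short fingers, my first push pressed on top of the handle with about 99 N. A first attempt at closing, by pushing the handle end-on, jammed at about 91 N. I backed off both times, and both readings stayed under the 120 N wrist limit. I believe only the fingers touched, but I could not confirm that the gripper body stayed under its 40 N limit.
- **Locking push:** the last few millimetres gave no clear rise in force, probably because the pads slipped on the grip. The lock is therefore judged from the pictures alone.

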